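# Close up the glue station for the night

### The arm

A 7-joint arm with a two-finger parallel gripper is mounted at the origin on the work surface. World frame = base frame: x ahead of the robot, y to its left, z up, the work surface at z = 0. Lengths are in mm, angles in rad, forces in N, time in s.
With the tool pointing down it reaches from about 350 to 900 mm from the base axis. Payload 19.9 kg.
Tool frame: the origin (TCP) lies midway between the tips of the shut fingers; the grasp point (between the pads) lies 19 mm behind it; z points along the fingers, y is the line along which they close (so a half turn about z gives the same grasp; the last joint's range is limited). The gripper opens to 85 mm and grips with 20 to 120 N. Pads are 22 mm wide; open, the fingers measure 114 mm over their backs; the gripper's body (76 mm by 85 mm) begins 54 mm behind the grasp point. The pads swing forward as they close: fully open they stand 13 mm farther back than shut.
Start: joints at [-1.147, 0.417, -0.01, 1.614, 0.005, 1.111, -0.053], TCP at [280.698, 558.4, 231.26] pointing down, gripper open.
Joint ranges: [-2.81, 2.81], [-0.39, 2.02], [-1.27, 1.25], [0.06, 2.57], [-1.19, 4.33], [0.19, 2], [-2.82, 2.82]. Speed limits (rad/s): [1.89, 1.89, 2.39, 2.39, 3.01, 3.01, 3.01].

### API

Orientations are given as a unit quaternion [x, y, z, w].
In Python, from workcell import * gives the robot as it stands. The module is installed in compiled form; this text tells all that it offers.
- The arm moves only by the tool send_rows, never from a script. Its argument "targets" is a list of rows, each an object with "slide": the shift along the tool's x, y, z as a fraction of full scale, a list of three; "twist": the turn about the tool's z as a fraction of full scale; "claw": the opening, from 0 (shut) to 1 (fully open). A call has 1 to 5 rows; each row shifts and turns the commanded pose from where the row before left it, along the tool's axes as they then stand; what a row does not reach is not made up. Full scale, the value 1, is 0.02 m for a shift and 6 degrees for a turn. A row lasts 1/12 s, in which the tool goes at most 41.7 mm and 7.16 degrees, less where a joint would pass 70% of its speed; a pose out of reach is approached as far as the arm can. A call with a number of a shift or a turn outside -1 to 1 is refused whole. A call with a gripper value outside its range is refused whole. The fingers move at their own pace and stop on an object; "squeeze" is the grip in N (left out, the last holds). Time passes only in rows, so rows that do not move let the fingers close. It gives the time, the measured TCP pose, the force, the opening and the grip force at its end, in the units of the state.
- get_obs(): the state, without advancing time (a new reading comes with each control period).
- grab_frame(name): name is "side" or "top" or "wrist"; returns (picture, depth): 384x512x3 uint8, blue, green, red; 384x512 float32, mm along the optical axis (not along the pixel's ray), 0 where there is no reading.
- calibration(name): a dict with "intrinsics" (3x3 intrinsics, pixels), "R" (3x3) and "t" (3): a world point X has camera coordinates R X + t. Camera axes: x right, y down, z forward; pixel columns grow to the right and rows downward; lengths in mm; the calibration is good to about 2 mm. A picture is of the moment at which its call begins: read the wrist's pose just before it. calibration takes no time and is no camera call; for the wrist camera it gives the pose at the moment of the call.
- job_done(): hands the job in; it is judged then, once.
The state is a dict: "clock": time; "joints": joint angles; "qvel": joint speeds; "joint_efforts": joint torques, N m; "ee_pos": TCP position; "tool_rot": TCP orientation; "force": force on the tool from outside, world axes, zero at the start; "ft_torque": the same for the moment, N m; "width": finger opening in mm; "finger_force": force on a finger pad.
Only numpy, scipy, OpenCV 4.12 (cv2) and the standard library are available. Lean on these libraries where they do the work, as an engineer would, in place of code of your own. Each camera call takes 0.05 s, during which the arm holds its last target. There are 200 camera calls.

### The job

Close up the gluing bench for the night: press the lid of every glue pot fully home, and only then slide that pot, without lifting or tipping it, off its heated disc to stand inside a rest ring, one pot to a ring. Throw the toggle clamp right back, lay the finished book flat in the middle of the drying board, then put the waiting book in its place, square and close up against both fences, and swing the clamp fully over centre onto it. Leave everything else where it lies.

Things in the scene. Friction and masses are not known exactly. Their poses are not given: they have to be found in the camera images.
- warmer: Glue warmer: fixed aluminium hotplate, 300 (x) x 260 (y) x 36 mm high, flat top; left or right of the gluing board. Origin: centre of its underside. Its +y half has three dark heated discs (82 mm, flush), its -y half three outlined rest rings, in lanes 90 mm apart along its x, lane 1 nearest the robot.
- rest1 (a point): Centre of rest ring 1 (82 mm diameter, painted outline) on the warmer's top, 140 mm along the warmer's -y from the heated disc of its lane. Its axes are the warmer's.
- rest2 (a point): Centre of rest ring 2 (82 mm diameter, painted outline) on the warmer's top, 140 mm along the warmer's -y from the heated disc of its lane. Its axes are the warmer's.
- rest3 (a point): Centre of rest ring 3 (82 mm diameter, painted outline) on the warmer's top, 140 mm along the warmer's -y from the heated disc of its lane. Its axes are the warmer's.
- pot1: Glue pot, tallest of up to three (any may be absent): steel saucepan 68 mm wide (lid 71), body 62 mm high, 0.35 to 0.6 kg. Origin: centre of its underside. Its black handle runs along its own -y: bar 12 mm wide and high, from 42 to 104 mm off the axis, its middle 48 mm above the origin. Starts on a heated disc, handle roughly towards the rest rings.
- lid1 (a joint): Push-fit lid of pot1, sliding on the pot's axis: m above fully home; 0 = home, 0.010 = upper stop, it does not come off. A tight fit holds it where it is: about 5 N down on its knob moves it. Knob on the axis, 24 mm wide, its flat top 82.5 mm above the pot's origin when home.
- pot2: Glue pot, middle of up to three (any may be absent): steel saucepan 68 mm wide (lid 71), body 54 mm high, 0.35 to 0.6 kg. Origin: centre of its underside. Its black handle runs along its own -y: bar 12 mm wide and high, from 42 to 104 mm off the axis, its middle 40 mm above the origin. Starts on a heated disc, handle roughly towards the rest rings.
- lid2 (a joint): Push-fit lid of pot2, sliding on the pot's axis: m above fully home; 0 = home, 0.010 = upper stop, it does not come off. A tight fit holds it where it is: about 5 N down on its knob moves it. Knob on the axis, 24 mm wide, its flat top 74.5 mm above the pot's origin when home.
- pot3: Glue pot, lowest of up to three (any may be absent): steel saucepan 68 mm wide (lid 71), body 46 mm high, 0.35 to 0.6 kg. Origin: centre of its underside. Its black handle runs along its own -y: bar 12 mm wide and high, from 42 to 104 mm off the axis, its middle 32 mm above the origin. Starts on a heated disc, handle roughly towards the rest rings.
- lid3 (a joint): Push-fit lid of pot3, sliding on the pot's axis: m above fully home; 0 = home, 0.010 = upper stop, it does not come off. A tight fit holds it where it is: about 5 N down on its knob moves it. Knob on the axis, 24 mm wide, its flat top 66.5 mm above the pot's origin when home.
- nest (a point): Gluing board (fixed, 280 x 280 x 12 mm plywood, centred 70 mm to -x, 85 mm to +y of here): place of a seated book's underside centre, 20 mm above the table; axes are the board's; the book's length goes along y. Fence face 29 mm to +x (two blocks with a 46 mm finger gap), end stop face 44 mm to +y, both 14 mm high; -x and -y open.
- clamp_handle (a joint): Toggle clamp handle angle (rad). 0 = upright, at its stop, past dead centre (0.08), arm pressing on the book; 1.35 = thrown right back to the gluing board's +y, arm stood up clear of the nest. Hinge along the board's x at the handle's foot. Stays where left (0.12 N m friction); a few N take it over centre.
- clamp_hinge (a point): Hinge axis of the clamp handle, 73 mm above the table; axes are the gluing board's.
- clamp_grip (a point): On the clamp handle's axis 85 mm from its hinge, to pinch across the board's x. Round grip 15 mm thick, ending 110 mm from the hinge. At angle q this point is 85 sin q mm to the board's +y and 85 cos q mm above the hinge.
- book1: Finished pocket book, at the start in the nest under the clamp. 56 (x) x 86 (y) x 20 mm (z), 0.11 kg, grey cloth, spine on its +x side. Origin: centre of its underside.
- book2: Waiting pocket book, same size and look as book1, at the start lying loose on the near (-x) half of the gluing board (12 mm above the table).
- dry_board: Drying board: small fixed cork-faced board 120 (x) x 125 (y) x 8 mm on the near half of the gluing board, beside the waiting book, on either side of it. Origin: centre of its underside, 12 mm above the table; its top is 8 mm higher.
- cup: White paper coffee cup, 82 mm across, 100 mm high (bystander).
- phone: Black phone lying flat, 72 x 148 x 9 mm (bystander).
- tape: Roll of green tape lying flat, 96 mm across, 22 mm high (bystander).
- brush: Glue brush, 200 mm long, lying between the warmer and the gluing board (bystander).
- folder: White folding bone 150 x 22 x 5 mm (bystander).
- ruler: Steel ruler 300 x 28 x 4 mm (bystander).
- weight: Cloth-covered brick weight 75 x 50 x 45 mm (bystander).

How it is judged (in metres and radians):
On the way, in this order (a step that is already met when the one before it is completed fails the run):
1. the toggle clamp is thrown back (value of joint clamp_handle above 0.9 rad), for 0.2 s.
2. the finished book lies flat on the drying board and is let go, the clamp still open (x of book1 in the frame of dry_board between -0.045 and 0.045 m and y of book1 in the frame of dry_board between -0.045 and 0.045 m and z of book1 in the frame of dry_board between 0.004 and 0.013 m and angle between book1's own z axis and vertical below 0.1 rad and linear speed of book1 below 0.03 m/s and value of joint clamp_handle above 0.5 rad and contact force between book1 and the fingers below 0.2 N), for 0.2 s.
3. the waiting book is square in the nest and the clamp is swung over centre onto it (x of book2 in the frame of nest between -0.008 and 0.004 m and y of book2 in the frame of nest between -0.008 and 0.004 m and z of book2 in the frame of nest between -0.004 and 0.004 m and angle between the y axis of book2 and the y axis of nest, either way round below 0.1 rad and value of joint clamp_handle below 0.05 rad), for 0.2 s.
At the end, for the whole second after the job is handed in: Each pot upright, centred within 13 mm on a rest ring, lid within 2 mm of home; finished book flat on the drying board within 45 mm of its centre each way; waiting book flat in the nest within 8 mm and 0.1 rad; clamp handle below 0.05 rad; all at rest (all of step 3 and (horizontal distance between pot1 and rest1 below 0.013 m or horizontal distance between pot1 and rest2 below 0.013 m or horizontal distance between pot1 and rest3 below 0.013 m) and value of joint each of lid1, lid2, lid3 below 0.002 m and angle between each of pot1, pot2, pot3's own z axis and vertical below 0.08 rad and linear speed of each of pot1, pot2, pot3, book1, book2 below 0.03 m/s and (horizontal distance between pot2 and rest1 below 0.013 m or horizontal distance between pot2 and rest2 below 0.013 m or horizontal distance between pot2 and rest3 below 0.013 m) and (horizontal distance between pot3 and rest1 below 0.013 m or horizontal distance between pot3 and rest2 below 0.013 m or horizontal distance between pot3 and rest3 below 0.013 m) and x of book1 in the frame of dry_board between -0.045 and 0.045 m and y of book1 in the frame of dry_board between -0.045 and 0.045 m and z of book1 in the frame of dry_board between 0.004 and 0.013 m and angle between book1's own z axis and vertical below 0.1 rad); the robot touches nothing.
It fails at once if a pot is lifted more than 10 mm off the warmer or taken off it ((height (world z) of pot1 above 0.046 m or height (world z) of pot1 below 0.026 m) or (height (world z) of pot2 above 0.046 m or height (world z) of pot2 below 0.026 m) or (height (world z) of pot3 above 0.046 m or height (world z) of pot3 below 0.026 m)).
It fails at once if a pot is tipped more than 0.25 rad (angle between any of pot1, pot2, pot3's own z axis and vertical above 0.25 rad).
It fails at once if a pot is slid away from its start (over 60 mm) with its lid not pressed down ((distance of pot1 from where it was at the start of the episode above 0.06 m and value of joint lid1 above 0.004 m) or (distance of pot2 from where it was at the start of the episode above 0.06 m and value of joint lid2 above 0.004 m) or (distance of pot3 from where it was at the start of the episode above 0.06 m and value of joint lid3 above 0.004 m)).
It fails at once if a bystander is moved more than 40 mm (distance of any of cup, phone, tape, brush, folder, ruler, weight from where it was at the start of the episode above 0.04 m).
Of pot1, pot2, pot3 only 2 to 3 are there at a start; the rules pass over those that are not, and their reading is None.
At some moment in a run one of pot1, pot2, pot3 may be knocked a few centimetres aside while the robot is not near it.
Once in a run the grip may slacken for a moment while it holds something.
It also fails if it takes over 210 s, if anything falls off the work surface, if the arm or the gripper's body presses on something with over 40 N, if the wrist force passes 120 N, or if a joint passes its speed limit or range.

## Working session

There is one attempt and no reset: what is moved stays moved. The work goes in short steps, Python scripts to look and compute and a tool call to move; the robot and the scene stay as the last step left them, time stands still between calls to the robot, and variables do not carry over. Pictures are saved under pics/ and viewed, at most 14 in all, crops included, and the job is handed in when it is done.

Besides the shell and the picture viewer there is one more tool, called after ">>>" as name([rows], argument=value, ...), one row to a line, values as JSON. send_rows: Moves the arm, as the interface text tells. Its arguments: {"type":"object","properties":{"targets":{"type":"array","items":{"type":"object","properties":{"slide":{"type":"array","items":{"type":"number"}},"twist":{"type":"number"},"claw":{"type":"number"}}}},"squeeze":{"type":"number"}},"required":["targets"]}

```bash
mkdir -p pics; python3 - <<'E'
from workcell import *
import cv2,numpy as np
o=get_obs();print(o)
for n in("top","side"):
    p,d=grab_frame(n);cv2.imwrite(f"pics/{n}0.png",p);np.save(f"{n}0.npy",d)
    c=calibration(n);print(n,c)
E
```

```text
{'clock': 0.0, 'joints': array([-1.14650452,  0.41796675, -0.01030355,  1.61417311,  0.00470552,
        1.11070742, -0.05297978]), 'qvel': array([ 0.00044953, -0.00186785,  0.00038922, -0.00214146, -0.00036951,
       -0.00041166, -0.0009831 ]), 'joint_efforts': array([ 8.05642831e-04, -8.64455366e+01,  6.79293238e-01, -4.34898055e+01,
        1.92513230e-02,  7.53405708e-03,  1.33010769e-05]), 'ee_pos': array([280.56007111, 558.09833163, 230.66522957]), 'tool_rot': array([ 2.30780879e-01,  9.73005553e-01, -6.08177111e-04, -9.46259725e-05]), 'force': array([-0.39356355,  0.70658601,  0.68670597]), 'ft_torque': array([ 0.01148027, -0.02336321,  0.03247905]), 'finger_force': 0.0, 'width': 85.30521533901178}
top {'intrinsics': array([[492.39444211,   0.        , 259.02576142],
       [  0.        , 492.39444211, 192.41076785],
       [  0.        ,   0.        ,   1.        ]]), 'R': array([[ 0.01210474, -0.9997237 , -0.0201492 ],
       [-0.99032336, -0.00920001, -0.13847383],
       [ 0.1382502 ,  0.02163041, -0.9901611 ]]), 't': array([   3.23491511,  530.35166889, 1537.67422309])}
side {'intrinsics': array([[422.46221789,   0.        , 252.81314408],
       [  0.        , 422.46221789, 191.35542953],
       [  0.        ,   0.        ,   1.        ]]), 'R': array([[ 0.89222856, -0.45099178, -0.02312172],
       [-0.24281149, -0.43594152, -0.86660116],
       [ 0.38075028,  0.77882052, -0.49846547]]), 't': array([-479.70504569,  213.99369096, 1260.32380914])}
```

```bash
python3 - <<'E'
import cv2
for n in("top","side"):
    p=cv2.imread(f"pics/{n}0.png");cv2.imwrite(f"pics/{n}0b.png",cv2.resize(p,(800,600),interpolation=cv2.INTER_CUBIC))
E
```

```text
(no output)
```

View pics/top0b.png

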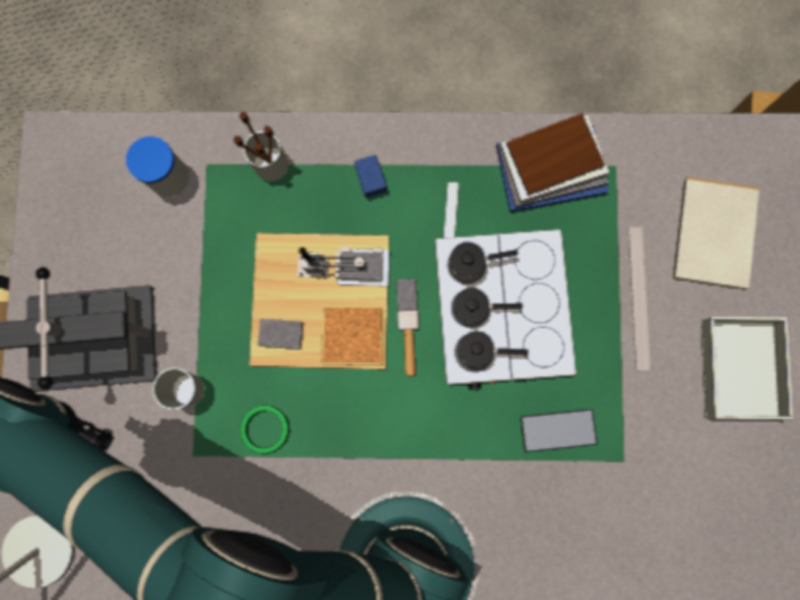

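View pics/side0b.png

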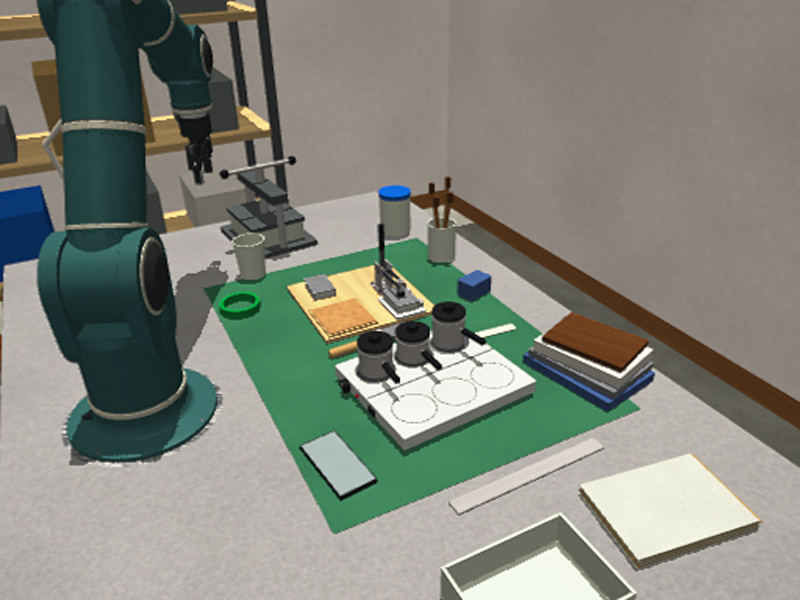

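The top view (800x600) shows the gluing board on the left with the clamp at (330,263), book1 at (365,265), the waiting book at (281,334) and the cork at (353,335). On the right is the warmer with three pots at (467,262), (471,307) and (475,351), and rings at (535,259), (540,303) and (545,347). Next I'll measure these positions.

```bash
cat > h.py <<'E'
import numpy as np,cv2
from workcell import *
np.set_printoptions(precision=1,suppress=True)
def cloud(c,d):
    v,u=np.mgrid[:d.shape[0],:d.shape[1]]
    k=c["intrinsics"];P=np.stack([(u-k[0,2])/k[0,0]*d,(v-k[1,2])/k[1,1]*d,d],-1)
    return (P-c["t"])@c["R"]
def ray(c,u,v,z):
    k=c["intrinsics"];r=np.array([(u-k[0,2])/k[0,0],(v-k[1,2])/k[1,1],1])@c["R"];o=-c["R"].T@c["t"]
    return o+r*(z-o[2])/r[2]
def blobs(m,amin=20):
    n,l,s,_=cv2.connectedComponentsWithStats(m.astype(np.uint8),connectivity=8)
    return [l==i for i in range(1,n) if s[i,4]>=amin]
def maskrect(c,m,z):
    "outer rectangle of a pixel mask cast onto plane z: centre, size, angle in world"
    ct=max(cv2.findContours(m.astype(np.uint8),0,1)[0],key=cv2.contourArea)[:,0]
    W=np.array([ray(c,u,v,z)[:2] for u,v in ct],np.float32)
    return cv2.minAreaRect(W)
E
python3 - <<'E'
from h import *
p=cv2.imread("pics/top0.png");d=np.load("top0.npy");c=calibration("top");X=cloud(c,d)
hsv=cv2.cvtColor(p,cv2.COLOR_BGR2HSV);H,S,V=[hsv[...,i].astype(int) for i in range(3)];Z=X[...,2]
roi=np.zeros(Z.shape,bool);roi[140:255,155:375]=1
def zs(m):return np.percentile(Z[m],[5,50,95])
def show(n,m,z,a=20):
    for b in blobs(m&roi,a):
        r=maskrect(c,b,z);u=np.argwhere(b).mean(0)[::-1];print(n,"px",u,b.sum(),"rect",np.array(r[0]),np.array(r[1]),round(r[2],1),"Z",zs(b),"ctr",ray(c,*u,z)[:2])
print("mat",zs((H>60)&(H<90)&(S>100)&roi))
show("board",cv2.morphologyEx(((H>8)&(H<30)&(S>60)&(V>90)).astype(np.uint8),cv2.MORPH_CLOSE,np.ones((9,9)))>0,12,500)
show("cork",(H>5)&(H<18)&(S>150),20,200)
show("grey",(S<60)&(V>50)&(V<140)&(Z>20),32,60)
show("warm",(S<50)&(Z>20)&(Z<50),36,500)
show("pots",(Z>75)&(np.arange(512)[None]>270),115,20)
for b in blobs((Z>95)&roi):
    u=np.argwhere(b).mean(0)[::-1];print(u,b.sum(),zs(b))
for (u,v) in [(535,259),(540,303),(545,347)]: print("ring",ray(c,u/1.5625,v/1.5625,36))
E
```

```text
mat [-5.   1.1  7.2]
board px [202.8 194.8] 5858 rect [534.5 187.8] [280.9 280.9] 89.4 Z [ 6.4 14.  24.2] ctr [524.1 192.3]
cork px [225.4 213.9] 1187 rect [463.4 117.6] [106.6 115.7] 0.6 Z [14.9 20.5 26.4] ctr [461.9 116.7]
grey px [305.1 196.6] 1716 rect [ 524.8 -158.8] [266.3 145.8] 4.6 Z [ 33.7  97.2 115.1] ctr [ 518.7 -138.6]
grey px [230.5 170.5] 456 rect [602.8 106.2] [98.6 58.1] 87.4 Z [30.  40.5 72.9] ctr [601.7 102.1]
grey px [201.6 169.3] 112 rect [607.4 198. ] [42.8 52.4] 0.5 Z [21.8 71.9 97.8] ctr [604.9 195.7]
grey px [179.2 213.4] 436 rect [461.  263.8] [83.8 53.4] 86.2 Z [26.8 32.6 38.7] ctr [460.9 263.8]
warm px [327.7 197. ] 6028 rect [ 516.8 -195.4] [311.  260.2] 4.9 Z [30.1 36.1 41.8] ctr [ 517.8 -210.1]
warm px [232.8 170.8] 544 rect [601.   98.7] [ 75.4 107.1] 0.5 Z [21.3 38.  45. ] ctr [600.   94.3]
pots px [302.6 165.6] 524 rect [ 600.8 -146.1] [ 71.5 131.4] 0.4 Z [ 86.6 111.5 126. ] ctr [ 603.2 -124.9]
pots px [301.9 194.9] 426 rect [ 513.5 -122.3] [66.4 69.2] 45.5 Z [ 90.6  96.9 111.2] ctr [ 512.9 -122.8]
pots px [308.6 223.2] 516 rect [ 428.3 -163.5] [ 66.2 134.8] 0.6 Z [ 79.5 104.  117.6] ctr [ 427.4 -143. ]
[299.1 165.9] 426 [105.4 112.5 127. ]
[195.3 162.5] 50 [ 99.6 170.2 186.8]
[302.2 194.6] 288 [ 95.3  98.3 112.1]
[305.  222.9] 430 [ 99.6 104.8 118.1]
ring [ 619.4 -257.9   36. ]
ring [ 528.1 -267.1   36. ]
ring [ 438.4 -276.1   36. ]
```

>>> send_rows([
  {"slide": [0, 0, 0], "twist": 1, "claw": 1},
  {"slide": [0, 0, 0], "twist": 1, "claw": 1},
  {"slide": [0, 0, 0], "twist": 1, "claw": 1},
  {"slide": [0, 0, 0], "twist": 1, "claw": 1},
  {"slide": [0, 0, 0], "twist": 1, "claw": 1},
])

```text
clock: 0.52
ee_pos: [280.6, 558.2, 230.9]
tool_rot: [0.477, 0.879, -0.0, 0.0]
force: [0.5, -0.5, -0.2]
width: 85.5
finger_force: 0.0
```

>>> send_rows([
  {"slide": [0, 0, -1], "twist": 1, "claw": 1},
  {"slide": [0, 0, -1], "twist": 1, "claw": 1},
  {"slide": [0, 0, -1], "twist": 1, "claw": 1},
  {"slide": [0, 0, -1], "twist": 1, "claw": 1},
  {"slide": [0, 0, -1], "twist": 1, "claw": 1},
])

```text
clock: 0.93
ee_pos: [280.6, 558.2, 331.9]
tool_rot: [0.688, 0.725, -0.0, 0.0]
force: [-0.9, 0.8, -0.4]
width: 85.7
finger_force: 0.0
```

>>> send_rows([
  {"slide": [-1, 0.6, 0], "twist": 0.65, "claw": 1},
  {"slide": [-1, 0.6, 0], "twist": 0, "claw": 1},
  {"slide": [-1, 0.6, 0], "twist": 0, "claw": 1},
  {"slide": [-1, 0.6, 0], "twist": 0, "claw": 1},
  {"slide": [-1, 0.6, 0], "twist": 0, "claw": 1},
])

```text
clock: 1.35
ee_pos: [341.3, 457.5, 331.0]
tool_rot: [0.711, 0.703, -0.0, 0.0]
force: [0.9, -0.1, 0.1]
width: 85.6
finger_force: 0.0
```

>>> send_rows([
  {"slide": [-1, 0.6, 0], "twist": 0, "claw": 1},
  {"slide": [-1, 0.6, 0], "twist": 0, "claw": 1},
  {"slide": [-1, 0.6, 0], "twist": 0, "claw": 1},
  {"slide": [-1, 0.6, 0], "twist": 0, "claw": 1},
  {"slide": [-1, 0.6, 0], "twist": 0, "claw": 1},
])

```text
clock: 1.77
ee_pos: [400.3, 356.9, 331.1]
tool_rot: [0.711, 0.703, -0.0, 0.0]
force: [0.5, 0.3, -0.5]
width: 84.9
finger_force: 0.0
```

>>> send_rows([
  {"slide": [-1, 0.6, 0], "twist": 0, "claw": 1},
  {"slide": [-1, 0.6, 0], "twist": 0, "claw": 1},
  {"slide": [-1, 0.6, 0], "twist": 0, "claw": 1},
  {"slide": [-1, 0.6, 0], "twist": 0, "claw": 1},
  {"slide": [-1, 0.6, 0], "twist": 0, "claw": 1},
])

```text
clock: 2.18
ee_pos: [459.3, 256.3, 331.1]
tool_rot: [0.711, 0.703, -0.0, -0.0]
force: [0.9, 0.5, -0.9]
width: 85.4
finger_force: 0.0
```

>>> send_rows([
  {"slide": [-1, 0.6, 0], "twist": 0, "claw": 1},
  {"slide": [-1, 0.6, 0], "twist": 0, "claw": 1},
  {"slide": [-1, 0.6, 0], "twist": 0, "claw": 1},
  {"slide": [-1, 0.6, 0], "twist": 0, "claw": 1},
  {"slide": [-1, 0.6, 0], "twist": 0, "claw": 1},
])

```text
clock: 2.6
ee_pos: [518.2, 155.7, 331.1]
tool_rot: [0.711, 0.703, -0.0, -0.0]
force: [-0.3, 0.0, -0.6]
width: 85.4
finger_force: 0.0
```

Motion tracks well. Wrist view now.

```bash
python3 - <<'E'
from h import *
c=calibration("wrist");p,d=grab_frame("wrist");cv2.imwrite("pics/w1.png",p);np.save("w1.npy",d)
np.savez("w1c.npz",**c)
print(-c["R"].T@c["t"],c["R"],c["intrinsics"][0,0])
ct=calibration("top");print("tip top-view",ray(ct,195.3,162.5,180))
E
```

```text
[518.  222.9 473.2] [[ 1.  -0.   0. ]
 [-0.  -1.   0.3]
 [-0.  -0.3 -1. ]] 282.54458643512953
tip top-view [597.3 194.1 180. ]
```

View pics/w1.png

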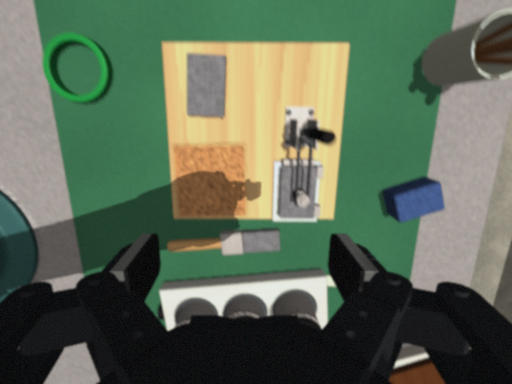

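The wrist view (right = +x, up = +y) shows the board from (163,42) to (348,219), the waiting book at (206,85), cork at (210,180), nest and book1 at (298,190), and the handle knob near (318,134). I'll measure from here.

```bash
python3 - <<'E'
from h import *
p=cv2.imread("pics/w1.png");d=np.load("w1.npy");c=dict(np.load("w1c.npz"));X=cloud(c,d);Z=X[...,2]
hsv=cv2.cvtColor(p,cv2.COLOR_BGR2HSV);H,S,V=[hsv[...,i].astype(int) for i in range(3)]
roi=np.zeros(Z.shape,bool);roi[30:226,150:355]=1
def show(n,m,z,a=20):
    for b in blobs(m&roi,a):
        r=maskrect(c,b,z);u=np.argwhere(b).mean(0)[::-1];print(n,"px",u,b.sum(),"rect",np.array(r[0]),np.array(r[1]),round(r[2],1),"Z",np.percentile(Z[b],[5,50,95]))
show("board",cv2.morphologyEx(((H>8)&(H<30)&(S>60)&(V>70)).astype(np.uint8),cv2.MORPH_CLOSE,np.ones((9,9)))>0,12,500)
show("cork",(H>5)&(H<17)&(S>150),20,400)
show("grey",(S<50)&(V>50)&(V<150)&(Z>18)&(Z<50),32,200)
show("white",(S<50)&(V>150)&(Z>10)&(Z<60),34,100)
b=(Z>100)&roi
Q=X[b];o=np.argsort(Q[:,2])
for lo in range(70,200,15):
    k=Q[(Q[:,2]>=lo)&(Q[:,2]<lo+15)]
k=X[roi&(Z>60)]
for lo in range(60,200,12):
    q=k[(k[:,2]>=lo)&(k[:,2]<lo+12)]
    if len(q):print(lo,len(q),q.mean(0),np.ptp(q[:,0]),np.ptp(q[:,1]))
E
```

```text
board px [251.6 124.7] 24513 rect [534.1 183.7] [277.8 280.1] 89.4 Z [ 9.9 11.7 20.3]
grey px [205.6  84.4] 2098 rect [462.5 261.2] [80.6 52.4] 86.4 Z [29.7 31.2 32.6]
grey px [293.9 192.3] 1271 rect [603.9 103.2] [98.7 63.6] 88.9 Z [31.9 39.3 40.8]
grey px [301.3 175.2] 215 rect [609.1 125.4] [53.8 12.9] 89.2 Z [32.9 39.3 42.3]
white px [298.9 114.4] 370 rect [601.1 216.2] [26.2 40.5] 89.4 Z [14.  15.6 39.9]
white px [295.3 192.1] 756 rect [602. 101.] [100.4  77.9] 89.3 Z [11.8 19.6 34.3]
60 292 [600.3 158.5  67.9] 30.784639311685396 124.5173094636942
72 600 [599.9 154.6  76.5] 33.492652207396986 124.54483918980519
84 18 [597.5 195.1  90.7] 6.996022930793629 103.25768093094587
96 16 [597.7 200.9 102.1] 5.9451197169422585 8.717279939180628
108 14 [597.1 200.1 115.5] 6.274135781401128 13.268560165145857
120 25 [597.2 201.6 125.3] 7.511012704490895 12.904038198140142
132 33 [597.3 200.8 137.8] 7.267198380990749 13.566870808308124
144 33 [596.8 201.1 150. ] 7.185100302283331 13.203174218110092
156 38 [597.1 201.2 162. ] 6.646699416776869 13.37628152270426
168 54 [597.8 200.7 174.8] 13.441429728373691 14.794991153989258
180 150 [602.2 199.7 182.1] 13.815927324292034 13.025305265837432
```

```bash
python3 - <<'E'
import cv2
p=cv2.imread("pics/w1.png")[90:230,250:350];cv2.imwrite("pics/w1c.png",cv2.resize(p,None,fx=4,fy=4,interpolation=cv2.INTER_CUBIC))
E
```

```text
(no output)
```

View pics/w1c.png

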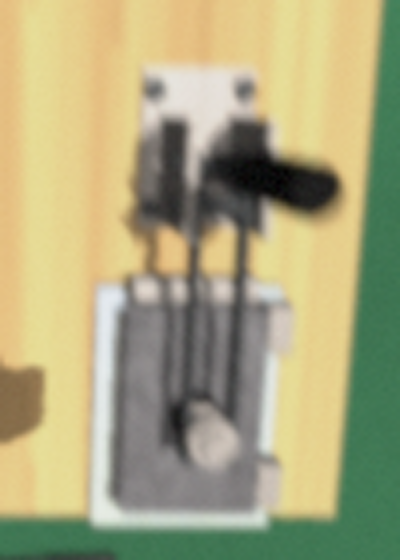

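Handle tip is at (602.5, 200, 183), and 73+110=183, so the height checks out. Next I'll pinch the grip at TCP z≈139.

>>> send_rows([
  {"slide": [0.45, 0.84, 0.9], "twist": 0, "claw": 1},
  {"slide": [0.45, 0.84, 0.9], "twist": 0, "claw": 1},
  {"slide": [0.45, 0.84, 0.9], "twist": 0, "claw": 1},
  {"slide": [0.45, 0.84, 0], "twist": 0, "claw": 1},
  {"slide": [0.45, 0.84, 0], "twist": 0, "claw": 1},
])

```text
clock: 3.07
ee_pos: [602.5, 201.4, 275.7]
tool_rot: [0.711, 0.703, -0.001, -0.0]
force: [0.7, -0.1, 0.8]
width: 85.4
finger_force: 0.0
```

>>> send_rows([
  {"slide": [0, 0, 1], "twist": 0, "claw": 1},
  {"slide": [0, 0, 1], "twist": 0, "claw": 1},
  {"slide": [0, 0, 1], "twist": 0, "claw": 1},
  {"slide": [0, 0, 1], "twist": 0, "claw": 1},
  {"slide": [0, 0, 1], "twist": 0, "claw": 1},
])

```text
clock: 3.48
ee_pos: [602.1, 201.1, 176.0]
tool_rot: [0.711, 0.703, -0.0, -0.0]
force: [0.9, 0.9, 0.2]
width: 85.6
finger_force: 0.0
```

>>> send_rows([
  {"slide": [0, 0, 1], "twist": 0, "claw": 1},
  {"slide": [0, 0, 0.9], "twist": 0, "claw": 1},
  {"slide": [0, 0, 0], "twist": 0, "claw": 0},
  {"slide": [0, 0, 0], "twist": 0, "claw": 0},
  {"slide": [0, 0, 0], "twist": 0, "claw": 0},
], squeeze=25)

```text
clock: 3.9
ee_pos: [602.8, 201.0, 140.3]
tool_rot: [0.711, 0.703, 0.0, 0.0]
force: [-0.5, -0.3, 0.5]
width: 51.7
finger_force: 0.0
```

>>> send_rows([
  {"slide": [0, 0, 0], "twist": 0, "claw": 0},
  {"slide": [0, 0, 0], "twist": 0, "claw": 0},
  {"slide": [0, 0, 0], "twist": 0, "claw": 0},
])

```text
clock: 4.15
ee_pos: [603.3, 201.1, 140.4]
tool_rot: [0.711, 0.703, 0.001, 0.001]
force: [34.7, 0.5, -0.6]
width: 12.5
finger_force: 25.1
```

>>> send_rows([
  {"slide": [0, 0.05, 0], "twist": 0, "claw": 0},
  {"slide": [0, 0.05, 0], "twist": 0, "claw": 0},
])

```text
clock: 4.32
ee_pos: [604.3, 201.1, 140.3]
tool_rot: [0.711, 0.703, 0.0, -0.0]
force: [-12.0, -1.0, 15.4]
width: 12.8
finger_force: 31.7
```

>>> send_rows([
  {"slide": [0.56, 0, 0.04], "twist": 0, "claw": 0},
  {"slide": [0.55, 0, 0.11], "twist": 0, "claw": 0},
  {"slide": [0.53, 0, 0.18], "twist": 0, "claw": 0},
  {"slide": [0.51, 0, 0.25], "twist": 0, "claw": 0},
  {"slide": [0.47, 0, 0.32], "twist": 0, "claw": 0},
])

```text
clock: 4.73
ee_pos: [604.8, 253.4, 121.8]
tool_rot: [0.711, 0.703, -0.0, 0.0]
force: [-3.2, -3.5, 4.6]
width: 12.5
finger_force: 31.2
```

>>> send_rows([
  {"slide": [0.42, 0, 0.38], "twist": 0, "claw": 0},
  {"slide": [0.37, 0, 0.43], "twist": 0, "claw": 0},
  {"slide": [0.31, 0, 0.48], "twist": 0, "claw": 0},
  {"slide": [0.24, 0, 0.51], "twist": 0, "claw": 0},
  {"slide": [0.17, 0, 0.54], "twist": 0, "claw": 0},
])

```text
clock: 5.15
ee_pos: [605.3, 285.0, 75.1]
tool_rot: [0.71, 0.704, 0.001, -0.0]
force: [-2.5, 2.4, 7.8]
width: 12.6
finger_force: 32.3
```

>>> send_rows([
  {"slide": [0, 0, 0], "twist": 0, "claw": 1},
  {"slide": [0, 0, 0], "twist": 0, "claw": 1},
  {"slide": [0, 0, 0], "twist": 0, "claw": 1},
  {"slide": [0, 0, -0.5], "twist": 0, "claw": 1},
  {"slide": [0, 0, -1], "twist": 0, "claw": 1},
])

```text
clock: 5.57
ee_pos: [604.5, 282.7, 104.0]
tool_rot: [0.711, 0.703, -0.001, -0.0]
force: [-0.3, 0.6, 0.1]
width: 72.6
finger_force: 0.0
```

>>> send_rows([
  {"slide": [0, 0, -1], "twist": 0, "claw": 1},
  {"slide": [0, 0, -1], "twist": 0, "claw": 1},
  {"slide": [0, 0, -1], "twist": 0, "claw": 1},
  {"slide": [0, 0, -1], "twist": 0, "claw": 1},
  {"slide": [0, 0, -1], "twist": 0, "claw": 1},
])

```text
clock: 5.98
ee_pos: [605.4, 283.1, 207.1]
tool_rot: [0.711, 0.703, 0.001, 0.0]
force: [1.2, 0.1, -0.6]
width: 85.9
finger_force: 0.0
```

>>> send_rows([
  {"slide": [-1, 0, -1], "twist": 0, "claw": 1},
  {"slide": [-1, 0, -1], "twist": 0, "claw": 1},
  {"slide": [-1, 0, -1], "twist": 0, "claw": 1},
  {"slide": [-1, 0, 0], "twist": 0, "claw": 1},
  {"slide": [-1, 0, 0], "twist": 0, "claw": 1},
])

```text
clock: 6.4
ee_pos: [604.7, 182.2, 267.3]
tool_rot: [0.711, 0.703, 0.002, 0.001]
force: [0.5, 0.0, -0.6]
width: 85.2
finger_force: 0.0
```

>>> send_rows([
  {"slide": [-1, 0, 0], "twist": 0, "claw": 1},
  {"slide": [-1, 0, 0], "twist": 0, "claw": 1},
  {"slide": [0, 0, 0], "twist": 0, "claw": 1},
])

```text
clock: 6.65
ee_pos: [604.1, 138.4, 266.3]
tool_rot: [0.713, 0.702, 0.0, 0.001]
force: [0.3, 0.3, -0.2]
width: 85.4
finger_force: 0.0
```

```bash
python3 - <<'E'
from h import *
c=calibration("wrist");p,d=grab_frame("wrist");cv2.imwrite("pics/w2.png",p);np.save("w2.npy",d)
np.savez("w2c.npz",**c);print(get_obs()["ee_pos"])
E
```

```text
[604.1 140.8 266.2]
```

View pics/w2.png

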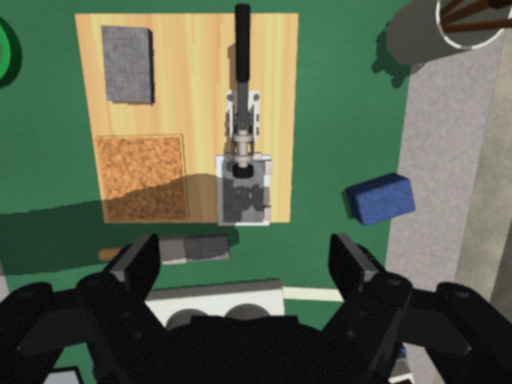

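The handle is thrown right back at (242,45), with the arm stood up at (243,150). Book1 is at (243,195), cork (143,177), and the waiting book (128,65).

```bash
python3 - <<'E'
from h import *
p=cv2.imread("pics/w2.png");d=np.load("w2.npy");c=dict(np.load("w2c.npz"));X=cloud(c,d);Z=X[...,2]
hsv=cv2.cvtColor(p,cv2.COLOR_BGR2HSV);H,S,V=[hsv[...,i].astype(int) for i in range(3)]
roi=np.zeros(Z.shape,bool);roi[5:230,70:300]=1
def show(n,m,z,a=20):
    for b in blobs(m&roi,a):
        r=maskrect(c,b,z);u=np.argwhere(b).mean(0)[::-1];q=X[b];print(n,"px",u,b.sum(),"rect",np.array(r[0]),np.array(r[1]),round(r[2],1),"Z",np.percentile(Z[b],[5,50,95]))
show("board",cv2.morphologyEx(((H>8)&(H<30)&(S>60)&(V>40)).astype(np.uint8),cv2.MORPH_CLOSE,np.ones((9,9)))>0,12,500)
show("cork",cv2.morphologyEx(((H>5)&(H<17)&(S>140)&(V>50)).astype(np.uint8),cv2.MORPH_OPEN,np.ones((5,5)))>0,20,400)
show("book2",(S<60)&(Z>22)&(Z<36)&(np.arange(512)[None]<180),32,200)
show("book1",(S<70)&(Z>36)&(Z<44)&(V<150)&(np.arange(384)[:,None]>150),40,200)
show("white",(S<50)&(V>150)&(Z>10)&(Z<60),20,100)
k=X[roi&(Z>50)]
for lo in range(50,220,15):
    q=k[(k[:,2]>=lo)&(k[:,2]<lo+15)]
    if len(q):print(lo,len(q),q.mean(0),"x",q[:,0].min(),q[:,0].max(),"y",q[:,1].min(),q[:,1].max())
# profile of heights through book1 along x at y=90 and along y at x=590
m=(abs(X[...,1]-85)<2)&roi&(X[...,0]>550)&(X[...,0]<660)
q=X[m];q=q[np.argsort(q[:,0])];print("edge up x",q[np.where((q[1:,2]>34)&(q[:-1,2]<30))[0],0],"down",q[np.where((q[1:,2]<35)&(q[:-1,2]>37))[0],0])
m=(abs(X[...,0]-590)<2)&roi&(X[...,1]>20)&(X[...,1]<180)
q=X[m];q=q[np.argsort(q[:,1])];print("y prof",q[::3][:,1:])
E
```

```text
board px [162.5 117. ] 25544 rect [494.7 186.7] [277.7 201.6] 89.1 Z [10.1 11.8 20.2]
board px [274.8  99.3] 7556 rect [640.8 184.4] [278.1  64. ] 89.3 Z [ 9.9 11.4 12.9]
cork px [139.9 168.3] 4337 rect [459.5 119.1] [106.6 110.5] 89.1 Z [18.  19.3 20.6]
book2 px [127.2  63.4] 3489 rect [462.4 263.4] [85.2 57.9] 86.4 Z [29.4 31.1 32.5]
book1 px [242.3 194.6] 2139 rect [601.2  99.8] [84.6 55.8] 89.1 Z [38.1 39.4 40.6]
white px [252.9 100.3] 174 rect [617.6 217.2] [28.9 14.4] 89.1 Z [13.9 15.3 16.6]
white px [265.  167.8] 290 rect [635.  126.4] [23.3 56.7] 20.4 Z [18.3 32.7 34.8]
white px [219.1 165.3] 154 rect [570.4 133.3] [31.3 11.1] 87.6 Z [17.9 19.3 21.1]
white px [259.2 218.9] 196 rect [615.2  58.5] [24.9 51.4] 89.1 Z [18.5 32.6 39.4]
50 14 [594.4 204.4  62.2] x 590.7970391266488 614.5891487646812 y 189.85652377464777 214.82094660136065
65 389 [602.3 195.5  75.1] x 584.6124425151891 620.783725994287 y 170.1795646321812 208.89752290220713
80 665 [603.1 216.9  85.9] x 587.6130486876386 617.1858113345501 y 175.51769163084913 257.6525515129679
95 704 [603.7 262.3 102.9] x 592.6441558
[... 721 characters left out ...]
.5  39.8]
 [ 68.3  40.9]
 [ 69.7  40.6]
 [ 70.8  39.7]
 [ 72.6  40.5]
 [ 73.8  39.7]
 [ 75.3  39.9]
 [ 77.   40.6]
 [ 78.4  40.3]
 [ 79.7  40. ]
 [ 82.7  40.1]
 [ 84.   39.8]
 [ 85.4  39.6]
 [ 87.9  38.5]
 [ 89.5  39. ]
 [ 91.   39.2]
 [ 92.2  38.5]
 [ 93.7  38.6]
 [ 95.3  39.3]
 [ 96.4  38. ]
 [ 97.6  37.4]
 [ 99.4  38.6]
 [100.5  37.6]
 [102.1  38.4]
 [103.9  39.8]
 [105.   38.5]
 [106.4  38.4]
 [107.6  37.7]
 [109.   37.9]
 [110.7  39. ]
 [112.1  38.9]
 [113.5  39. ]
 [115.   39.4]
 [116.2  38.8]
 [117.6  38.6]
 [118.9  38.5]
 [120.5  39.4]
 [122.   39.7]
 [139.4  39.1]
 [140.7  22.7]
 [141.   40.5]
 [142.3  40.1]
 [149.1  32.5]
 [154.3  11.1]
 [158.5  11.5]
 [177.1  81. ]
 [178.4  82.9]]
```

>>> send_rows([
  {"slide": [-0.8, -0.03, 0], "twist": 0, "claw": 1},
  {"slide": [-0.8, -0.03, 0], "twist": 0, "claw": 1},
  {"slide": [-0.8, -0.03, 0], "twist": 0, "claw": 1},
  {"slide": [0, 0, 1], "twist": 0, "claw": 1},
  {"slide": [0, 0, 1], "twist": 0, "claw": 1},
])

```text
clock: 7.12
ee_pos: [602.1, 94.8, 225.8]
tool_rot: [0.711, 0.703, 0.001, 0.001]
force: [0.4, 1.4, -0.4]
width: 85.5
finger_force: 0.0
```

>>> send_rows([
  {"slide": [0, 0, 1], "twist": 0, "claw": 1},
  {"slide": [0, 0, 1], "twist": 0, "claw": 1},
  {"slide": [0, 0, 1], "twist": 0, "claw": 1},
  {"slide": [0, 0, 1], "twist": 0, "claw": 1},
  {"slide": [0, 0, 1], "twist": 0, "claw": 1},
])

```text
clock: 7.53
ee_pos: [601.6, 96.0, 124.3]
tool_rot: [0.71, 0.704, 0.0, 0.0]
force: [1.4, 0.3, -0.1]
width: 85.8
finger_force: 0.0
```

>>> send_rows([
  {"slide": [0, 0, 1], "twist": 0, "claw": 1},
  {"slide": [0, 0, 1], "twist": 0, "claw": 1},
  {"slide": [0, 0, 0], "twist": 0, "claw": 1},
])

```text
clock: 7.78
ee_pos: [599.8, 95.8, 81.7]
tool_rot: [0.71, 0.704, -0.002, -0.001]
force: [-0.4, 0.4, -0.3]
width: 85.5
finger_force: 0.0
```

>>> send_rows([
  {"slide": [-0.15, 0.05, 1], "twist": 0, "claw": 1},
  {"slide": [0, 0, 1], "twist": 0, "claw": 1},
  {"slide": [0, 0, 0.7], "twist": 0, "claw": 1},
  {"slide": [0, 0, 0.35], "twist": 0, "claw": 1},
  {"slide": [0, 0, 0], "twist": 0, "claw": 0.75},
])

```text
clock: 8.2
ee_pos: [602.1, 92.7, 22.9]
tool_rot: [0.711, 0.704, -0.001, -0.0]
force: [1.2, 0.7, -0.0]
width: 75.7
finger_force: 0.0
```

>>> send_rows([
  {"slide": [0, 0, 0], "twist": 0, "claw": 0.4},
  {"slide": [0, 0, 0], "twist": 0, "claw": 0.4},
  {"slide": [0, 0, 0], "twist": 0, "claw": 0.4},
  {"slide": [0, 0, 0], "twist": 0, "claw": 0.4},
], squeeze=30)

```text
clock: 8.53
ee_pos: [603.2, 92.7, 24.8]
tool_rot: [0.711, 0.703, 0.001, 0.0]
force: [-1.1, 0.4, 7.8]
width: 55.6
finger_force: 32.8
```

>>> send_rows([
  {"slide": [0, 0, -0.5], "twist": 0, "claw": 0.4},
  {"slide": [-0.5, 0, -1], "twist": 0, "claw": 0.4},
  {"slide": [-0.5, 0, -1], "twist": 0, "claw": 0.4},
  {"slide": [0, 0, -1], "twist": 0, "claw": 0.4},
  {"slide": [0.19, -0.88, 0], "twist": 0, "claw": 0.4},
])

```text
clock: 8.95
ee_pos: [588.5, 75.0, 98.3]
tool_rot: [0.712, 0.703, 0.003, 0.002]
force: [1.1, -0.3, -0.9]
width: 55.2
finger_force: 32.3
```

>>> send_rows([
  {"slide": [0.19, -0.88, 0], "twist": 0, "claw": 0.4},
  {"slide": [0.19, -0.88, 0], "twist": 0, "claw": 0.4},
  {"slide": [0.19, -0.88, 0], "twist": 0, "claw": 0.4},
  {"slide": [0.19, -0.88, 0], "twist": 0, "claw": 0.4},
  {"slide": [0.19, -0.88, 0], "twist": 0, "claw": 0.4},
])

```text
clock: 9.37
ee_pos: [496.1, 96.6, 94.4]
tool_rot: [0.711, 0.703, 0.0, 0.0]
force: [0.2, 0.1, -0.6]
width: 55.2
finger_force: 32.3
```

>>> send_rows([
  {"slide": [0.19, -0.88, 0], "twist": 0, "claw": 0.4},
  {"slide": [0.19, -0.88, 0], "twist": 0, "claw": 0.4},
  {"slide": [0, 0, 0], "twist": 0, "claw": 0.4},
])

```text
clock: 9.62
ee_pos: [459.1, 105.2, 94.1]
tool_rot: [0.71, 0.704, -0.0, -0.001]
force: [0.8, 0.4, -1.7]
width: 55.3
finger_force: 32.3
```

>>> send_rows([
  {"slide": [0, 0, 1], "twist": 0, "claw": 0.4},
  {"slide": [0, 0, 1], "twist": 0, "claw": 0.4},
  {"slide": [0, 0, 0.8], "twist": 0, "claw": 0.4},
  {"slide": [0, 0, 0.4], "twist": 0, "claw": 0.4},
  {"slide": [0, 0, 0.15], "twist": 0, "claw": 0.4},
])

```text
clock: 10.03
ee_pos: [461.8, 104.1, 26.0]
tool_rot: [0.711, 0.703, -0.0, -0.0]
force: [-1.1, 0.3, -0.3]
width: 55.4
finger_force: 32.3
```

>>> send_rows([
  {"slide": [0, 0, 0.05], "twist": 0, "claw": 0.4},
  {"slide": [0, 0, 0.05], "twist": 0, "claw": 0.4},
])

```text
clock: 10.2
ee_pos: [462.4, 104.4, 25.2]
tool_rot: [0.711, 0.703, 0.0, 0.0]
force: [0.1, -0.0, -1.2]
width: 55.0
finger_force: 32.3
```

>>> send_rows([
  {"slide": [0, 0, 0.05], "twist": 0, "claw": 0.4},
  {"slide": [0, 0, 0.05], "twist": 0, "claw": 0.4},
  {"slide": [0, 0, 0], "twist": 0, "claw": 0.4},
])

```text
clock: 10.45
ee_pos: [462.4, 104.6, 24.1]
tool_rot: [0.711, 0.703, 0.001, -0.0]
force: [-7.9, -1.9, 27.3]
width: 55.1
finger_force: 36.2
```

>>> send_rows([
  {"slide": [0, 0, 0], "twist": 0, "claw": 1},
  {"slide": [0, 0, 0], "twist": 0, "claw": 1},
  {"slide": [0, 0, 0], "twist": 0, "claw": 1},
  {"slide": [0, 0, -0.5], "twist": 0, "claw": 1},
  {"slide": [0, 0, -1], "twist": 0, "claw": 1},
])

```text
clock: 10.87
ee_pos: [460.8, 104.0, 52.1]
tool_rot: [0.711, 0.703, -0.001, -0.0]
force: [-0.9, -0.6, 1.1]
width: 85.6
finger_force: 0.0
```

>>> send_rows([
  {"slide": [1, 0, -1], "twist": 0, "claw": 1},
  {"slide": [1, 0, -1], "twist": 0, "claw": 1},
  {"slide": [1, 0, -1], "twist": 0, "claw": 1},
  {"slide": [1, 0, -1], "twist": 0, "claw": 1},
  {"slide": [1, 0, -1], "twist": 0, "claw": 1},
])

```text
clock: 11.28
ee_pos: [462.6, 205.2, 154.4]
tool_rot: [0.711, 0.703, 0.0, 0.0]
force: [0.3, 0.2, -0.8]
width: 85.1
finger_force: 0.0
```

>>> send_rows([
  {"slide": [1, 1, -1], "twist": 0, "claw": 1},
  {"slide": [1, 1, -1], "twist": 0, "claw": 1},
  {"slide": [0.5, 0.5, -1], "twist": 0, "claw": 1},
  {"slide": [0, 0, 0], "twist": 0, "claw": 1},
])

```text
clock: 11.62
ee_pos: [515.8, 256.4, 216.7]
tool_rot: [0.71, 0.704, 0.003, 0.001]
force: [0.4, -0.3, 0.1]
width: 85.3
finger_force: 0.0
```

```bash
python3 - <<'E'
from h import *
print(get_obs()["ee_pos"])
c=calibration("wrist");p,d=grab_frame("wrist");cv2.imwrite("pics/w3.png",p);np.save("w3.npy",d)
np.savez("w3c.npz",**c);X=cloud(c,d);Z=X[...,2]
hsv=cv2.cvtColor(p,cv2.COLOR_BGR2HSV);S=hsv[...,1].astype(int);V=hsv[...,2].astype(int)
for lo,hi in((24,36),(36,44)):
  for b in blobs((S<70)&(Z>lo)&(Z<hi)&(V<160)&(np.arange(384)[:,None]<300),600):
    r=maskrect(c,b,np.median(Z[b]));u=np.argwhere(b).mean(0)[::-1];print("px",u,b.sum(),np.array(r[0]),np.array(r[1]),round(r[2],1),np.median(Z[b]))
E
```

```text
[515.8 256.4 216.7]
px [196.8 163.9] 3390 [460.6 264. ] [85.6 55.6] 86.2 31.329441343612956
px [202.5 275.9] 2026 [462.  121.7] [66.5 55.4] 89.3 39.32521251063693
```

View pics/w3.png

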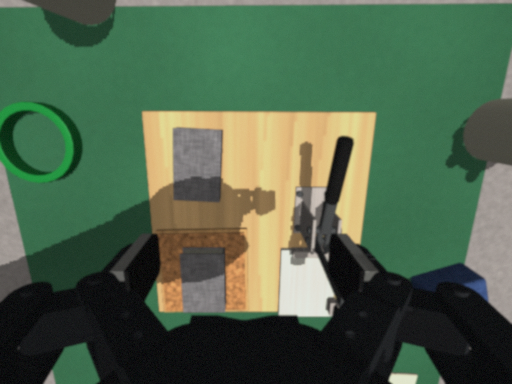

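Book1 lies flat in the middle of the cork at (203,280), and the waiting book at (197,164) is yawed −3.8°. Next I'll grasp it.

>>> send_rows([
  {"slide": [0, -0.9, 1], "twist": 0, "claw": 1},
  {"slide": [0, -0.9, 1], "twist": 0, "claw": 1},
  {"slide": [0, -0.9, 1], "twist": 0.52, "claw": 1},
  {"slide": [0, 0, 1], "twist": 0, "claw": 1},
  {"slide": [0, 0, 1], "twist": 0, "claw": 1},
])

```text
clock: 12.08
ee_pos: [457.6, 253.7, 111.7]
tool_rot: [0.73, 0.684, -0.0, -0.0]
force: [0.8, 0.6, -0.3]
width: 85.4
finger_force: 0.0
```

>>> send_rows([
  {"slide": [0, 0, 1], "twist": 0, "claw": 1},
  {"slide": [0, 0, 1], "twist": 0, "claw": 1},
  {"slide": [0, 0, 0], "twist": 0, "claw": 1},
])

```text
clock: 12.33
ee_pos: [457.0, 252.6, 69.5]
tool_rot: [0.73, 0.684, -0.003, -0.0]
force: [-1.7, -1.1, -0.1]
width: 85.5
finger_force: 0.0
```

>>> send_rows([
  {"slide": [0.08, 0.12, 1], "twist": 0, "claw": 1},
  {"slide": [0, 0, 0.9], "twist": 0, "claw": 1},
  {"slide": [0, 0, 0.5], "twist": 0, "claw": 1},
  {"slide": [0, 0, 0.25], "twist": 0, "claw": 1},
  {"slide": [0, 0, 0], "twist": 0, "claw": 0.75},
])

```text
clock: 12.75
ee_pos: [461.5, 255.4, 19.4]
tool_rot: [0.73, 0.684, -0.001, 0.0]
force: [0.1, 0.9, 0.1]
width: 75.3
finger_force: 0.0
```

>>> send_rows([
  {"slide": [0, 0, 0], "twist": 0, "claw": 0.4},
  {"slide": [0, 0, 0], "twist": 0, "claw": 0.4},
  {"slide": [0, 0, 0], "twist": 0, "claw": 0.4},
  {"slide": [0, 0, 0], "twist": 0, "claw": 0.4},
  {"slide": [0, 0, 0], "twist": 0, "claw": 0.4},
], squeeze=30)

```text
clock: 13.17
ee_pos: [462.2, 256.0, 20.6]
tool_rot: [0.73, 0.684, 0.001, 0.0]
force: [-2.0, -2.0, 5.7]
width: 55.4
finger_force: 31.1
```

>>> send_rows([
  {"slide": [0, 0, -0.6], "twist": 0, "claw": 0.4},
  {"slide": [0, 0, -1], "twist": 0, "claw": 0.4},
  {"slide": [0, 0, -1], "twist": -0.52, "claw": 0.4},
  {"slide": [0, 0, -1], "twist": 0, "claw": 0.4},
  {"slide": [-0.96, 0, 0], "twist": 0, "claw": 0.4},
])

```text
clock: 13.58
ee_pos: [463.1, 240.3, 96.0]
tool_rot: [0.709, 0.705, 0.003, 0.0]
force: [1.6, 0.9, -0.3]
width: 54.8
finger_force: 33.1
```

>>> send_rows([
  {"slide": [-0.96, 0, 0], "twist": 0, "claw": 0.4},
  {"slide": [-0.96, 0, 0], "twist": 0, "claw": 0.4},
  {"slide": [-0.96, 0, 0], "twist": 0, "claw": 0.4},
  {"slide": [-0.96, 0.88, 0], "twist": 0, "claw": 0.4},
  {"slide": [-0.96, 0.88, 0], "twist": 0, "claw": 0.4},
])

```text
clock: 14.0
ee_pos: [496.0, 139.7, 93.0]
tool_rot: [0.71, 0.704, 0.001, -0.0]
force: [-0.2, -0.1, -0.7]
width: 55.0
finger_force: 33.1
```

>>> send_rows([
  {"slide": [-0.96, 0.88, 0], "twist": 0, "claw": 0.4},
  {"slide": [-0.96, 0.88, 0], "twist": 0, "claw": 0.4},
  {"slide": [-0.96, 0.88, 0], "twist": 0, "claw": 0.4},
  {"slide": [0, 0.88, 0], "twist": 0, "claw": 0.4},
  {"slide": [0, 0.88, 0], "twist": 0, "claw": 0.4},
])

```text
clock: 14.42
ee_pos: [584.3, 80.2, 93.1]
tool_rot: [0.712, 0.703, 0.0, 0.0]
force: [0.1, 0.7, -1.2]
width: 55.0
finger_force: 33.1
```

>>> send_rows([
  {"slide": [0, 0.88, 0], "twist": 0, "claw": 0.4},
  {"slide": [0, 0, 0], "twist": 0, "claw": 0.4},
  {"slide": [0, 0, 0], "twist": 0, "claw": 0.4},
])

```text
clock: 14.67
ee_pos: [601.2, 81.4, 92.5]
tool_rot: [0.711, 0.703, 0.0, 0.0]
force: [-0.4, -0.5, -0.9]
width: 55.0
finger_force: 33.1
```

>>> send_rows([
  {"slide": [0.15, -0.08, 1], "twist": 0, "claw": 0.4},
  {"slide": [0.15, 0, 1], "twist": 0, "claw": 0.4},
  {"slide": [0, 0, 0.8], "twist": 0, "claw": 0.4},
  {"slide": [0, 0, 0.3], "twist": 0, "claw": 0.4},
  {"slide": [0, 0, 0.05], "twist": 0, "claw": 0.4},
])

```text
clock: 15.08
ee_pos: [598.3, 87.7, 28.5]
tool_rot: [0.711, 0.704, -0.001, -0.0]
force: [-0.1, -0.4, 0.2]
width: 54.6
finger_force: 34.1
```

>>> send_rows([
  {"slide": [0, 0, 0.03], "twist": 0, "claw": 0.4},
  {"slide": [0, 0, 0], "twist": 0, "claw": 0.4},
])

```text
clock: 15.25
ee_pos: [599.3, 87.6, 28.8]
tool_rot: [0.711, 0.703, 0.0, 0.0]
force: [-1.0, 0.3, -0.9]
width: 55.1
finger_force: 34.1
```

>>> send_rows([
  {"slide": [0.08, 0.05, 0.02], "twist": 0, "claw": 0.4},
  {"slide": [0.08, 0.05, 0], "twist": 0, "claw": 0.4},
  {"slide": [0, 0, 0], "twist": 0, "claw": 0.4},
])

```text
clock: 15.5
ee_pos: [601.8, 91.0, 28.2]
tool_rot: [0.711, 0.704, 0.0, 0.0]
force: [-1.4, -1.1, 6.9]
width: 54.7
finger_force: 35.0
```

>>> send_rows([
  {"slide": [0.05, 0.04, 0], "twist": 0, "claw": 0.4},
  {"slide": [0, 0, 0], "twist": 0, "claw": 0.4},
])

```text
clock: 15.67
ee_pos: [602.5, 91.8, 28.2]
tool_rot: [0.711, 0.703, 0.0, 0.0]
force: [-2.8, -1.5, 7.9]
width: 54.9
finger_force: 35.1
```

Seated on the plate; I'll keep nudging towards the fences.

>>> send_rows([
  {"slide": [0.05, 0.05, 0], "twist": 0, "claw": 0.4},
  {"slide": [0, 0, 0], "twist": 0, "claw": 0.4},
])

```text
clock: 15.83
ee_pos: [603.4, 92.6, 28.2]
tool_rot: [0.711, 0.703, 0.0, 0.0]
force: [-2.9, -1.2, 8.6]
width: 54.7
finger_force: 35.1
```

>>> send_rows([
  {"slide": [0.05, 0.03, 0], "twist": 0, "claw": 0.4},
  {"slide": [0, 0, 0], "twist": 0, "claw": 0.4},
])

```text
clock: 16.0
ee_pos: [603.6, 92.8, 28.2]
tool_rot: [0.711, 0.703, -0.001, 0.0]
force: [-6.7, -7.3, 11.9]
width: 55.1
finger_force: 35.4
```

>>> send_rows([
  {"slide": [0.04, 0.03, 0], "twist": 0, "claw": 0.4},
  {"slide": [0, 0, 0], "twist": 0, "claw": 0.4},
])

```text
clock: 16.17
ee_pos: [603.6, 92.8, 28.1]
tool_rot: [0.711, 0.703, -0.001, -0.0]
force: [-10.3, -9.4, 16.2]
width: 54.9
finger_force: 35.8
```

>>> send_rows([
  {"slide": [0, 0, 0], "twist": 0, "claw": 1},
  {"slide": [0, 0, 0], "twist": 0, "claw": 1},
  {"slide": [0, 0, 0], "twist": 0, "claw": 1},
  {"slide": [0, 0, -0.5], "twist": 0, "claw": 1},
  {"slide": [0, 0, -1], "twist": 0, "claw": 1},
])

```text
clock: 16.58
ee_pos: [603.3, 94.6, 56.6]
tool_rot: [0.711, 0.704, -0.001, -0.001]
force: [-0.5, -0.2, 1.7]
width: 85.2
finger_force: 0.0
```

>>> send_rows([
  {"slide": [0, 0, -1], "twist": 0, "claw": 1},
  {"slide": [0, 0, -1], "twist": 0, "claw": 1},
  {"slide": [0, 0, -1], "twist": 0, "claw": 1},
  {"slide": [0, 0, -1], "twist": 0, "claw": 1},
  {"slide": [0, 0, -1], "twist": 0, "claw": 1},
])

```text
clock: 17.0
ee_pos: [604.4, 94.7, 159.3]
tool_rot: [0.711, 0.704, 0.0, 0.0]
force: [-0.3, 0.2, 0.4]
width: 85.7
finger_force: 0.0
```

>>> send_rows([
  {"slide": [0, 0, -1], "twist": 0, "claw": 1},
  {"slide": [0, 0, -1], "twist": 0, "claw": 1},
  {"slide": [0.9, 0, -1], "twist": 0, "claw": 1},
  {"slide": [0.9, 0, -1], "twist": 0, "claw": 1},
  {"slide": [0.9, 0, 0], "twist": 0, "claw": 1},
])

```text
clock: 17.42
ee_pos: [606.3, 149.3, 242.5]
tool_rot: [0.711, 0.703, 0.003, 0.001]
force: [0.8, -1.2, 0.4]
width: 85.7
finger_force: 0.0
```

```bash
python3 - <<'E'
from h import *
print(get_obs()["ee_pos"])
c=calibration("wrist");p,d=grab_frame("wrist");cv2.imwrite("pics/w4.png",p);np.save("w4.npy",d)
X=cloud(c,d);Z=X[...,2]
hsv=cv2.cvtColor(p,cv2.COLOR_BGR2HSV);S=hsv[...,1].astype(int);V=hsv[...,2].astype(int)
for b in blobs((S<70)&(Z>36)&(Z<44)&(V<160)&(np.arange(384)[:,None]<300),600):
    r=maskrect(c,b,40);u=np.argwhere(b).mean(0)[::-1];print("px",u,b.sum(),np.array(r[0]),np.array(r[1]),round(r[2],1),np.median(Z[b]))
E
```

```text
[606.3 149.3 242.5]
px [130.8 196.7] 2759 [462.7 113.1] [82.3 56.2] 89.3 39.268059068290555
px [241.1 207.8] 2161 [602.4 101.3] [85.  55.8] 89.3 39.35902014041535
```

View pics/w4.png

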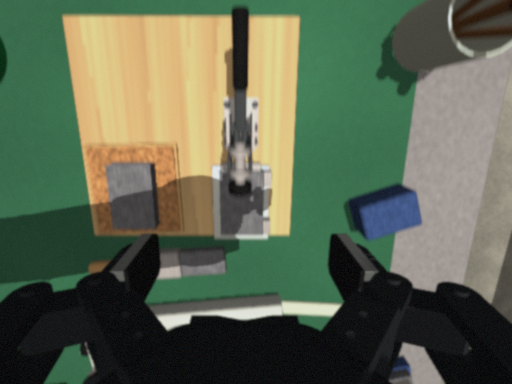

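Book2 is square in the nest at (241,208), angle 89.3° like the board, and book1 is on the cork at (131,197). Now to close the clamp.

>>> send_rows([
  {"slide": [0.96, 0, 0], "twist": 0, "claw": 1},
  {"slide": [0.96, 0, 0], "twist": 0, "claw": 1},
  {"slide": [0.96, 0, 0], "twist": 0, "claw": 1},
  {"slide": [0.96, 0, 0], "twist": 0, "claw": 1},
  {"slide": [0.96, 0, 0], "twist": 0, "claw": 1},
])

```text
clock: 17.88
ee_pos: [605.7, 245.5, 238.1]
tool_rot: [0.711, 0.703, 0.0, 0.0]
force: [-0.6, 0.3, 0.1]
width: 85.2
finger_force: 0.0
```

>>> send_rows([
  {"slide": [0.96, -0.1, 0], "twist": 0, "claw": 1},
  {"slide": [0.96, 0, 0], "twist": 0, "claw": 1},
  {"slide": [0, 0, 1], "twist": 0, "claw": 1},
  {"slide": [0, 0, 1], "twist": 0, "claw": 1},
  {"slide": [0, 0, 1], "twist": 0, "claw": 1},
])

```text
clock: 18.3
ee_pos: [604.2, 283.4, 177.3]
tool_rot: [0.71, 0.704, 0.0, 0.0]
force: [1.2, -0.5, -0.5]
width: 85.6
finger_force: 0.0
```

>>> send_rows([
  {"slide": [0, 0, 1], "twist": 0, "claw": 1},
  {"slide": [0, 0, 1], "twist": 0, "claw": 1},
  {"slide": [0, 0, 1], "twist": 0, "claw": 1},
  {"slide": [0, 0, 0.8], "twist": 0, "claw": 1},
  {"slide": [0, 0, 0], "twist": 0, "claw": 1},
])

```text
clock: 18.72
ee_pos: [602.7, 282.4, 98.7]
tool_rot: [0.711, 0.704, -0.002, -0.001]
force: [-0.4, 0.9, -0.5]
width: 85.0
finger_force: 0.0
```

>>> send_rows([
  {"slide": [0, 0.03, 0.8], "twist": 0, "claw": 1},
  {"slide": [0, 0, 0.3], "twist": 0, "claw": 0.5},
  {"slide": [0, 0, 0], "twist": 0, "claw": 0},
  {"slide": [0, 0, 0], "twist": 0, "claw": 0},
  {"slide": [0, 0, 0], "twist": 0, "claw": 0},
], squeeze=25)

```text
clock: 19.13
ee_pos: [605.3, 283.2, 80.6]
tool_rot: [0.711, 0.703, 0.001, 0.0]
force: [-1.1, 0.1, 0.3]
width: 38.7
finger_force: 0.0
```

>>> send_rows([
  {"slide": [0, 0, 0], "twist": 0, "claw": 0},
  {"slide": [0, 0, 0], "twist": 0, "claw": 0},
  {"slide": [0, 0, 0], "twist": 0, "claw": 0},
])

```text
clock: 19.38
ee_pos: [605.1, 283.2, 80.1]
tool_rot: [0.711, 0.703, 0.0, 0.0]
force: [0.3, 0.5, 1.8]
width: 12.6
finger_force: 29.2
```

>>> send_rows([
  {"slide": [-0.17, 0, -0.54], "twist": 0, "claw": 0},
  {"slide": [-0.24, 0, -0.51], "twist": 0, "claw": 0},
  {"slide": [-0.31, 0, -0.48], "twist": 0, "claw": 0},
  {"slide": [-0.37, 0, -0.43], "twist": 0, "claw": 0},
  {"slide": [-0.42, 0, -0.38], "twist": 0, "claw": 0},
])

```text
clock: 19.8
ee_pos: [604.6, 252.1, 126.6]
tool_rot: [0.711, 0.703, -0.0, 0.0]
force: [4.9, -1.5, -10.8]
width: 12.8
finger_force: 28.5
```

>>> send_rows([
  {"slide": [-0.47, 0, -0.32], "twist": 0, "claw": 0},
  {"slide": [-0.51, 0, -0.25], "twist": 0, "claw": 0},
  {"slide": [-0.53, 0, -0.18], "twist": 0, "claw": 0},
  {"slide": [-0.55, 0, -0.11], "twist": 0, "claw": 0},
  {"slide": [-0.4, 0, 0], "twist": 0, "claw": 0},
])

```text
clock: 20.22
ee_pos: [604.2, 202.9, 144.6]
tool_rot: [0.711, 0.703, 0.001, -0.0]
force: [-3.1, 5.7, 9.0]
width: 12.5
finger_force: 32.0
```

>>> send_rows([
  {"slide": [-0.15, 0, 0], "twist": 0, "claw": 0},
  {"slide": [-0.1, 0, 0], "twist": 0, "claw": 0},
  {"slide": [0, 0, 0], "twist": 0, "claw": 0},
])

```text
clock: 20.47
ee_pos: [604.1, 198.0, 144.4]
tool_rot: [0.711, 0.703, 0.0, -0.0]
force: [-2.5, 2.1, 10.5]
width: 12.6
finger_force: 31.9
```

>>> send_rows([
  {"slide": [-0.1, 0, 0], "twist": 0, "claw": 0},
  {"slide": [-0.1, 0, 0], "twist": 0, "claw": 0},
  {"slide": [0, 0, 0], "twist": 0, "claw": 0},
])

```text
clock: 20.72
ee_pos: [604.1, 195.1, 144.2]
tool_rot: [0.711, 0.704, 0.001, -0.0]
force: [-1.2, 7.4, 6.0]
width: 12.5
finger_force: 31.5
```

>>> send_rows([
  {"slide": [-0.1, 0, 0], "twist": 0, "claw": 0},
  {"slide": [-0.05, 0, 0], "twist": 0, "claw": 0},
  {"slide": [0, 0, 0], "twist": 0, "claw": 0},
])

```text
clock: 20.97
ee_pos: [604.0, 194.8, 144.2]
tool_rot: [0.71, 0.704, 0.002, -0.001]
force: [1.8, 19.1, 2.5]
width: 12.7
finger_force: 30.9
```

>>> send_rows([
  {"slide": [0, 0, 0], "twist": 0, "claw": 1},
  {"slide": [0, 0, 0], "twist": 0, "claw": 1},
  {"slide": [0, 0, 0], "twist": 0, "claw": 1},
  {"slide": [0, 0, 0], "twist": 0, "claw": 1},
  {"slide": [0, 0, -0.8], "twist": 0, "claw": 1},
])

```text
clock: 21.38
ee_pos: [602.6, 190.7, 157.1]
tool_rot: [0.711, 0.703, -0.002, -0.001]
force: [-0.7, 0.1, -0.6]
width: 72.2
finger_force: 0.0
```

>>> send_rows([
  {"slide": [0, 0, -1], "twist": 0, "claw": 1},
  {"slide": [0, 0, -1], "twist": 0, "claw": 1},
  {"slide": [0, 0, -1], "twist": 0, "claw": 1},
  {"slide": [0, 0, -1], "twist": 0, "claw": 1},
  {"slide": [0, 0, -1], "twist": 0, "claw": 1},
])

```text
clock: 21.8
ee_pos: [603.9, 191.0, 260.4]
tool_rot: [0.711, 0.703, -0.0, 0.0]
force: [-0.9, -0.6, -0.3]
width: 85.7
finger_force: 0.0
```

>>> send_rows([
  {"slide": [-1, 0, -1], "twist": 0, "claw": 1},
  {"slide": [-1, 0, -1], "twist": 0, "claw": 1},
  {"slide": [-1, 0, -1], "twist": 0, "claw": 1},
  {"slide": [-1, 0, 0], "twist": 0, "claw": 1},
  {"slide": [-1, 0, 0], "twist": 0, "claw": 1},
])

```text
clock: 22.22
ee_pos: [603.2, 90.1, 320.7]
tool_rot: [0.711, 0.703, 0.001, 0.0]
force: [0.2, 0.4, -0.7]
width: 85.4
finger_force: 0.0
```

>>> send_rows([
  {"slide": [-1, -0.3, 0], "twist": 0, "claw": 1},
  {"slide": [-1, -0.3, 0], "twist": 0, "claw": 1},
  {"slide": [-1, -0.3, 0], "twist": 0, "claw": 1},
  {"slide": [-1, -0.3, 0], "twist": 0, "claw": 1},
  {"slide": [-1, -0.3, 0], "twist": 0, "claw": 1},
])

```text
clock: 22.63
ee_pos: [571.3, -9.5, 319.4]
tool_rot: [0.711, 0.703, -0.0, -0.0]
force: [0.6, -0.9, 0.2]
width: 85.2
finger_force: 0.0
```

>>> send_rows([
  {"slide": [-1, -0.3, 0], "twist": 0, "claw": 1},
  {"slide": [-1, -0.3, 0], "twist": 0, "claw": 1},
  {"slide": [-1, -0.3, 0], "twist": 0, "claw": 1},
  {"slide": [-1, -0.3, 0], "twist": 0, "claw": 1},
  {"slide": [-1, -0.3, 0], "twist": 0, "claw": 1},
])

```text
clock: 23.05
ee_pos: [540.2, -109.1, 319.5]
tool_rot: [0.711, 0.703, -0.0, -0.0]
force: [0.0, -0.5, -0.3]
width: 85.3
finger_force: 0.0
```

>>> send_rows([
  {"slide": [-1, -0.3, 0], "twist": 0, "claw": 1},
  {"slide": [-1, -0.3, 0], "twist": 0, "claw": 1},
  {"slide": [-1, -0.3, 0], "twist": 0, "claw": 1},
  {"slide": [-1, -0.3, 0], "twist": -1, "claw": 1},
  {"slide": [0, 0, 0], "twist": 0, "claw": 1},
])

```text
clock: 23.47
ee_pos: [514.2, -191.8, 319.8]
tool_rot: [0.672, 0.741, -0.0, 0.0]
force: [-0.7, 0.2, 0.8]
width: 85.4
finger_force: 0.0
```

```bash
python3 - <<'E'
from h import *
print(get_obs()["ee_pos"],get_obs()["tool_rot"])
c=calibration("wrist");p,d=grab_frame("wrist");cv2.imwrite("pics/w5.png",p);np.save("w5.npy",d);np.savez("w5c.npz",**c)
X=cloud(c,d);Z=X[...,2]
for lo in (85,92,97,101,105,109,113,118,123):
  for b in blobs((Z>lo)&(np.arange(384)[:,None]<240)&(Z<150),40):
    q=X[b];print(lo,np.argwhere(b).mean(0)[::-1],b.sum(),"ctr",(q[:,:2].max(0)+q[:,:2].min(0))/2,np.ptp(q[:,:2],axis=0),"z",np.percentile(q[:,2],[50,95]))
E
```

```text
[ 514.2 -191.8  319.8] [ 0.7  0.7 -0.   0. ]
85 [322.5 118.1] 3329 ctr [ 601.9 -148.9] [ 70.4 136. ] z [111.5 125.5]
85 [178.8 111.7] 2733 ctr [ 427.1 -133.5] [70.4 70.1] z [103.6 117.5]
85 [249.3 111.4] 2563 ctr [ 513.8 -124.7] [69.9 70. ] z [ 95.6 109.5]
92 [323.  111.1] 2890 ctr [ 601.9 -115.9] [70.4 69.9] z [111.7 125.6]
92 [178.5 111.7] 2702 ctr [ 427.1 -133.5] [70.4 70.1] z [103.6 117.5]
92 [249.3 111.4] 2563 ctr [ 513.8 -124.7] [69.9 70. ] z [ 95.6 109.5]
97 [323.1 111.1] 2872 ctr [ 601.9 -115.9] [70.4 69.9] z [111.7 125.6]
97 [178.5 111.7] 2702 ctr [ 427.1 -133.5] [70.4 70.1] z [103.6 117.5]
97 [249.5 112.2] 311 ctr [ 514.6 -125.5] [25.  25.1] z [109.3 110.7]
101 [323.4 111.1] 2839 ctr [ 601.9 -115.9] [70.4 69.9] z [111.7 125.6]
101 [178.4 111.7] 2687 ctr [ 427.1 -133.5] [70.4 70.1] z [103.6 117.5]
101 [249.5 112.2] 306 ctr [ 513.7 -124.7] [23.2 23.4] z [109.3 110.7]
105 [323.4 111.1] 2839 ctr [ 601.9 -115.9] [70.4 69.9] z [111.7 125.6]
105 [176.4 112.4] 343 ctr [ 426.2 -134.1] [25.3 23.5] z [117.3 118.5]
105 [249.5 112.2] 306 ctr [ 513.7 -124.7] [23.2 23.4] z [109.3 110.7]
109 [323.6 111.1] 2821 ctr [ 601.9 -115.7] [70.4 69.6] z [111.7 125.6]
109 [176.4 112.5] 338 ctr [ 427.1 -133.5] [23.6 22.2] z [117.3 118.5]
109 [249.7 112.3] 207 ctr [ 514.2 -125.3] [21.7 22.2] z [109.7 110.8]
113 [176.1 112.5] 328 ctr [ 427.1 -133.5] [23.6 22.2] z [117.3 118.5]
113 [326.2 111.9] 362 ctr [ 603.6 -115.9] [27.2 22.7] z [125.4 126.8]
118 [326.2 111.9] 358 ctr [ 601.6 -115.9] [23.1 22.7] z [125.4 126.8]
123 [326.6 111.9] 337 ctr [ 601.6 -115.9] [23.1 22.7] z [125.5 126.8]
```

View pics/w5.png

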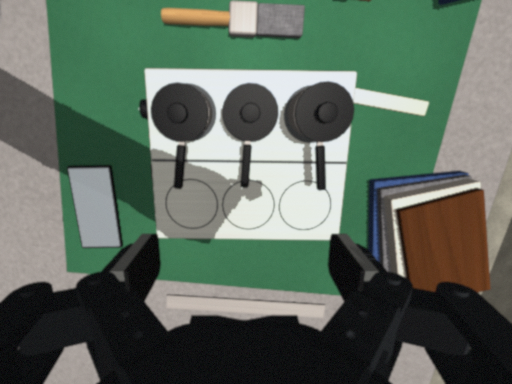

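The wrist view shows three pots at (177,112), (249,112) and (326,112), handles ending near (180,185), (245,185) and (321,187), and rings at about (191,204), (248,205) and (305,205). I'll measure the rings and handles precisely.

```bash
python3 - <<'E'
from h import *
p=cv2.imread("pics/w5.png");d=np.load("w5.npy");c=dict(np.load("w5c.npz"));X=cloud(c,d);Z=X[...,2]
g=cv2.cvtColor(p,cv2.COLOR_BGR2GRAY)
hsv=cv2.cvtColor(p,cv2.COLOR_BGR2HSV)
top=cv2.morphologyEx(((hsv[...,1]<50)&(Z>28)&(Z<44)).astype(np.uint8),cv2.MORPH_CLOSE,np.ones((7,7)));top[240:]=0
r=maskrect(c,max(blobs(top),key=np.sum),36);print("warmer",r)
# rings: inner disc = region enclosed by line (adaptive dark line)
bh=cv2.morphologyEx(g,cv2.MORPH_BLACKHAT,np.ones((7,7)))
for u0,v0 in((191,204),(248,205),(305,205)):
    pts=[]
    for a in np.linspace(0,2*np.pi,120,endpoint=False):
        rr=np.arange(21,31,0.5);us=u0+rr*np.cos(a);vs=v0+rr*np.sin(a)
        vals=cv2.remap(bh.astype(np.float32),us[None].astype(np.float32),vs[None].astype(np.float32),1)[0]
        i=vals.argmax()
        if vals[i]>12: pts.append(ray(c,us[i],vs[i],36)[:2])
    e=cv2.fitEllipse(np.array(pts,np.float32));print("ring",len(pts),np.array(e[0]),np.array(e[1]))
for n,u,zt in(("pot2",180,82),("pot3",246,74),("pot1",321,90)):
    m=(abs(Z-zt)<5)&(g<70);m[:143]=0;m[200:]=0;m[:,:u-20]=0;m[:,u+20:]=0
    b=max(blobs(m),key=np.sum);r=maskrect(c,b,zt);q=X[b];print(n,"handle",np.array(r[0]),np.array(r[1]),r[2],"z",np.median(q[:,2]),"y",q[:,1].min(),q[:,1].max())
E
```

```text
warmer ((515.0740966796875, -195.9849395751953), (308.241455078125, 257.8350830078125), 4.887446880340576)
ring 120 [ 437.7 -273.4] [81.  81.7]
ring 119 [ 527.2 -266.1] [80.7 82.5]
ring 119 [ 616.5 -258.5] [81.1 81.4]
pot2 handle [ 425.4 -205.9] [59.  11.6] 87.61732482910156 z 81.03236988423359 y -236.13500277773218 -176.8360290434845
pot3 handle [ 515.1 -197.1] [11.4 58. ] 3.0059714317321777 z 73.20347392067188 y -226.5621284465838 -168.3069680391381
pot1 handle [ 615.1 -186.6] [10.6 57.4] 9.890395164489746 z 89.20147840518489 y -215.01771861962564 -158.0665660007383
```

>>> send_rows([
  {"slide": [0.83, 0.08, 1], "twist": 0, "claw": 0},
  {"slide": [0.83, 0.08, 1], "twist": 0, "claw": 0},
  {"slide": [0.83, 0.08, 1], "twist": 0, "claw": 0},
  {"slide": [0.83, 0.08, 1], "twist": 0, "claw": 0},
  {"slide": [0, 0, 1], "twist": 0, "claw": 0},
])

```text
clock: 23.93
ee_pos: [516.4, -117.0, 218.4]
tool_rot: [0.672, 0.741, 0.0, -0.001]
force: [1.0, -0.3, -0.4]
width: 25.9
finger_force: 0.0
```

>>> send_rows([
  {"slide": [0, 0, 1], "twist": 0, "claw": 0},
  {"slide": [0, 0, 1], "twist": 0, "claw": 0},
  {"slide": [0, 0, 1], "twist": 0, "claw": 0},
  {"slide": [0, 0, 1], "twist": 0, "claw": 0},
  {"slide": [0, 0, 0.3], "twist": 0, "claw": 0},
])

```text
clock: 24.35
ee_pos: [515.0, -120.0, 131.0]
tool_rot: [0.673, 0.74, -0.001, -0.001]
force: [-1.2, 0.3, 0.8]
width: 0.3
finger_force: 0.0
```

>>> send_rows([
  {"slide": [0, 0, 0.3], "twist": 0, "claw": 0},
  {"slide": [0, 0, 0.3], "twist": 0, "claw": 0},
  {"slide": [0, 0, 0], "twist": 0, "claw": 0},
])

```text
clock: 24.6
ee_pos: [516.2, -120.6, 121.3]
tool_rot: [0.673, 0.74, -0.0, -0.0]
force: [-0.4, 0.1, 0.6]
width: 0.0
finger_force: 0.0
```

>>> send_rows([
  {"slide": [-0.2, -0.05, 0.3], "twist": 0, "claw": 0},
  {"slide": [0, 0, 0.3], "twist": 0, "claw": 0},
  {"slide": [0, 0, 0.2], "twist": 0, "claw": 0},
  {"slide": [0, 0, 0.1], "twist": 0, "claw": 0},
  {"slide": [0, 0, 0], "twist": 0, "claw": 0},
])

```text
clock: 25.02
ee_pos: [515.5, -125.0, 103.2]
tool_rot: [0.673, 0.74, -0.0, -0.0]
force: [-0.4, 0.0, -0.4]
width: 0.1
finger_force: 0.0
```

>>> send_rows([
  {"slide": [0, 0, 0.05], "twist": 0, "claw": 0},
  {"slide": [0, 0, 0], "twist": 0, "claw": 0},
])

```text
clock: 25.18
ee_pos: [515.4, -124.9, 102.6]
tool_rot: [0.673, 0.74, -0.0, -0.0]
force: [-1.3, -2.0, 2.6]
width: -0.2
finger_force: 0.9
```

>>> send_rows([
  {"slide": [0, 0, 0.05], "twist": 0, "claw": 0},
  {"slide": [0, 0, 0], "twist": 0, "claw": 0},
])

```text
clock: 25.35
ee_pos: [515.7, -124.9, 102.4]
tool_rot: [0.673, 0.74, 0.0, -0.0]
force: [-6.4, 0.6, 20.3]
width: 0.2
finger_force: 10.4
```

>>> send_rows([
  {"slide": [0, 0, 0.05], "twist": 0, "claw": 0},
  {"slide": [0, 0, 0], "twist": 0, "claw": 0},
])

```text
clock: 25.52
ee_pos: [515.8, -124.9, 102.2]
tool_rot: [0.673, 0.74, 0.001, -0.0]
force: [-12.8, 3.2, 39.3]
width: 0.2
finger_force: 19.6
```

>>> send_rows([
  {"slide": [0, 0, -1], "twist": 0, "claw": 0},
  {"slide": [0, 0, -1], "twist": 0, "claw": 0},
  {"slide": [0, -0.87, 0], "twist": 0, "claw": 0},
  {"slide": [0, -0.87, 0], "twist": 0, "claw": 0},
  {"slide": [0, -0.87, 0], "twist": 0, "claw": 0},
])

```text
clock: 25.93
ee_pos: [462.9, -129.6, 140.6]
tool_rot: [0.673, 0.74, 0.0, -0.0]
force: [-0.1, -0.7, -0.9]
width: 0.2
finger_force: 0.0
```

>>> send_rows([
  {"slide": [0, -0.87, 0], "twist": 0, "claw": 0},
  {"slide": [0, -0.87, 0], "twist": 0, "claw": 0},
  {"slide": [0, 0, 0], "twist": 0, "claw": 0},
  {"slide": [0, 0, 0.5], "twist": 0, "claw": 0},
  {"slide": [0, 0, 0.3], "twist": 0, "claw": 0},
])

```text
clock: 26.35
ee_pos: [429.5, -132.7, 123.8]
tool_rot: [0.673, 0.74, 0.0, 0.0]
force: [-0.3, 0.6, -0.9]
width: 0.1
finger_force: 0.0
```

>>> send_rows([
  {"slide": [0, 0, 0.3], "twist": 0, "claw": 0},
  {"slide": [0, 0, 0.2], "twist": 0, "claw": 0},
  {"slide": [0, 0, 0.1], "twist": 0, "claw": 0},
  {"slide": [0, 0, 0], "twist": 0, "claw": 0},
])

```text
clock: 26.68
ee_pos: [428.9, -133.1, 111.9]
tool_rot: [0.673, 0.74, -0.0, -0.0]
force: [-0.1, 0.2, -0.2]
width: 0.3
finger_force: 0.0
```

>>> send_rows([
  {"slide": [0, 0, 0.08], "twist": 0, "claw": 0},
  {"slide": [0, 0, 0.06], "twist": 0, "claw": 0},
  {"slide": [0, 0, 0], "twist": 0, "claw": 0},
])

```text
clock: 26.93
ee_pos: [429.2, -133.3, 110.4]
tool_rot: [0.673, 0.74, 0.0, 0.0]
force: [-7.3, 1.6, 21.3]
width: 0.0
finger_force: 10.5
```

>>> send_rows([
  {"slide": [0, 0, -1], "twist": 0, "claw": 0},
  {"slide": [0, 0, -1], "twist": 0, "claw": 0},
  {"slide": [0, 0.975, -0.3], "twist": 0, "claw": 0},
  {"slide": [0, 0.975, 0], "twist": 0, "claw": 0},
  {"slide": [0, 0.975, 0], "twist": 0, "claw": 0},
])

```text
clock: 27.35
ee_pos: [488.3, -127.4, 156.4]
tool_rot: [0.673, 0.74, 0.001, 0.0]
force: [0.1, 0.7, 1.2]
width: 0.0
finger_force: 0.0
```

>>> send_rows([
  {"slide": [0, 0.975, 0], "twist": 0, "claw": 0},
  {"slide": [0, 0.975, 0], "twist": 0, "claw": 0},
  {"slide": [0, 0.975, 0], "twist": 0, "claw": 0},
  {"slide": [0, 0.975, 0], "twist": 0, "claw": 0},
  {"slide": [0, 0.975, 0], "twist": 0, "claw": 0},
])

```text
clock: 27.77
ee_pos: [585.1, -118.3, 155.5]
tool_rot: [0.673, 0.74, -0.0, -0.0]
force: [-0.6, 0.0, -0.1]
width: 0.2
finger_force: 0.0
```

>>> send_rows([
  {"slide": [0, 0.975, 0], "twist": 0, "claw": 0},
  {"slide": [0, 0, 0.7], "twist": 0, "claw": 0},
  {"slide": [0, 0, 0.4], "twist": 0, "claw": 0},
  {"slide": [0, 0, 0.3], "twist": 0, "claw": 0},
  {"slide": [0, 0, 0], "twist": 0, "claw": 0},
])

```text
clock: 28.18
ee_pos: [602.6, -116.7, 126.5]
tool_rot: [0.673, 0.74, -0.001, -0.001]
force: [0.4, -0.1, 0.4]
width: -0.2
finger_force: 0.0
```

>>> send_rows([
  {"slide": [0, 0, 0.2], "twist": 0, "claw": 0},
  {"slide": [0, 0, 0.1], "twist": 0, "claw": 0},
  {"slide": [0, 0, 0], "twist": 0, "claw": 0},
])

```text
clock: 28.43
ee_pos: [603.5, -116.7, 121.8]
tool_rot: [0.673, 0.74, 0.0, 0.0]
force: [0.2, 0.7, 1.0]
width: -0.1
finger_force: 0.0
```

>>> send_rows([
  {"slide": [0, 0, 0.1], "twist": 0, "claw": 0},
  {"slide": [0, 0, 0.1], "twist": 0, "claw": 0},
  {"slide": [0, 0, 0], "twist": 0, "claw": 0},
])

```text
clock: 28.68
ee_pos: [604.0, -116.7, 118.6]
tool_rot: [0.673, 0.74, 0.0, 0.0]
force: [-5.7, 0.4, 11.8]
width: -0.0
finger_force: 5.7
```

```bash
python3 - <<'E'
from h import *
o=get_obs();print(o["ee_pos"],o["force"])
E
```

```text
[ 604.  -116.7  118.6] [-5.7  0.4 11.8]
```

>>> send_rows([
  {"slide": [0, 0, 0.05], "twist": 0, "claw": 0},
  {"slide": [0, 0, 0], "twist": 0, "claw": 0},
  {"slide": [0, 0, -1], "twist": 0, "claw": 0},
  {"slide": [0, 0, -1], "twist": 0, "claw": 0.5},
  {"slide": [-0.89, 0.07, 0], "twist": 0, "claw": 0.5},
])

```text
clock: 29.1
ee_pos: [608.5, -131.4, 159.9]
tool_rot: [0.672, 0.741, 0.002, 0.001]
force: [0.9, 1.3, 0.3]
width: 23.0
finger_force: 0.0
```

>>> send_rows([
  {"slide": [-0.89, 0.07, 0], "twist": 0, "claw": 0.5},
  {"slide": [-0.89, 0.07, 0], "twist": 0, "claw": 0.5},
  {"slide": [-0.89, 0.07, 0], "twist": 0, "claw": 0.5},
  {"slide": [0, 0, 0], "twist": -0.73, "claw": 0.5},
  {"slide": [0, 0, 0], "twist": 0, "claw": 0.5},
])

```text
clock: 29.52
ee_pos: [615.8, -188.0, 156.6]
tool_rot: [0.643, 0.766, -0.0, 0.0]
force: [0.5, 1.0, -0.4]
width: 42.5
finger_force: 0.0
```

>>> send_rows([
  {"slide": [0, 0, 1], "twist": 0, "claw": 0.5},
  {"slide": [0, 0, 1], "twist": 0, "claw": 0.5},
  {"slide": [0, 0, 1], "twist": 0, "claw": 0.5},
  {"slide": [0, 0, 1], "twist": 0, "claw": 0.5},
  {"slide": [0, 0, 0.5], "twist": 0, "claw": 0.5},
])

```text
clock: 29.93
ee_pos: [615.1, -185.7, 64.4]
tool_rot: [0.645, 0.765, -0.0, -0.001]
force: [-1.0, -0.4, -0.4]
width: 42.8
finger_force: 0.0
```

>>> send_rows([
  {"slide": [0, 0, 0], "twist": 0, "claw": 0.3},
  {"slide": [0, 0, 0], "twist": 0, "claw": 0},
  {"slide": [0, 0, 0], "twist": 0, "claw": 0},
  {"slide": [0, 0, 0], "twist": 0, "claw": 0},
  {"slide": [0, 0, 0], "twist": 0, "claw": 0},
], squeeze=30)

```text
clock: 30.35
ee_pos: [616.4, -187.0, 67.7]
tool_rot: [0.644, 0.765, 0.0, 0.001]
force: [-0.9, 0.2, 2.1]
width: 11.3
finger_force: 33.0
```

>>> send_rows([
  {"slide": [-0.3, -0.02, 0], "twist": 0, "claw": 0},
  {"slide": [-0.6, -0.04, 0], "twist": 0, "claw": 0},
  {"slide": [-0.6, -0.04, 0], "twist": 0, "claw": 0},
  {"slide": [-0.6, -0.04, 0], "twist": 0, "claw": 0},
  {"slide": [-0.6, -0.04, 0], "twist": 0, "claw": 0},
])

```text
clock: 30.77
ee_pos: [621.9, -241.7, 67.1]
tool_rot: [0.644, 0.765, 0.0, 0.0]
force: [-0.5, 4.9, 3.7]
width: 11.2
finger_force: 33.3
```

>>> send_rows([
  {"slide": [-0.6, -0.04, 0], "twist": 0, "claw": 0},
  {"slide": [-0.6, -0.04, 0], "twist": 0, "claw": 0},
  {"slide": [-0.6, -0.04, 0], "twist": 0, "claw": 0},
  {"slide": [-0.6, -0.04, 0], "twist": 0, "claw": 0},
  {"slide": [-0.6, -0.04, 0], "twist": 0, "claw": 0},
])

```text
clock: 31.18
ee_pos: [628.0, -301.7, 66.9]
tool_rot: [0.644, 0.765, 0.0, -0.0]
force: [0.5, 5.6, 5.2]
width: 11.2
finger_force: 33.4
```

>>> send_rows([
  {"slide": [-0.6, -0.04, 0], "twist": 0, "claw": 0},
  {"slide": [-0.6, -0.04, 0], "twist": 0, "claw": 0},
  {"slide": [-0.25, -0.03, 0], "twist": 0, "claw": 0},
  {"slide": [0, 0, 0], "twist": 0, "claw": 0},
])

```text
clock: 31.52
ee_pos: [630.4, -332.4, 67.2]
tool_rot: [0.645, 0.764, -0.0, 0.001]
force: [-0.9, -0.5, 9.9]
width: 10.9
finger_force: 34.0
```

>>> send_rows([
  {"slide": [0.1, 0, 0], "twist": 0, "claw": 0},
  {"slide": [0, 0, 0], "twist": 0, "claw": 0.5},
  {"slide": [0, 0, 0], "twist": 0, "claw": 0.5},
  {"slide": [0, 0, 0], "twist": 0, "claw": 0.5},
  {"slide": [0, 0, -0.5], "twist": 0, "claw": 0.5},
])

```text
clock: 31.93
ee_pos: [629.2, -327.3, 75.0]
tool_rot: [0.644, 0.765, -0.001, -0.001]
force: [0.3, 1.3, 0.2]
width: 42.7
finger_force: 0.0
```

>>> send_rows([
  {"slide": [0, 0, -1], "twist": 0, "claw": 0.5},
  {"slide": [0, 0, -1], "twist": 0, "claw": 0.5},
  {"slide": [0, 0, -1], "twist": 0.57, "claw": 0.5},
  {"slide": [0, 0, -1], "twist": 0.57, "claw": 0.5},
  {"slide": [0, 0, 0], "twist": 0, "claw": 0.5},
])

```text
clock: 32.35
ee_pos: [631.7, -328.6, 161.7]
tool_rot: [0.69, 0.724, 0.001, 0.003]
force: [-0.3, -0.9, 1.0]
width: 42.8
finger_force: 0.0
```

>>> send_rows([
  {"slide": [0.99, -0.77, 0], "twist": 0, "claw": 0.5},
  {"slide": [0.99, -0.77, 0], "twist": 0, "claw": 0.5},
  {"slide": [0.99, -0.77, 0], "twist": 0, "claw": 0.5},
  {"slide": [0.99, -0.77, 0], "twist": 0, "claw": 0.5},
  {"slide": [0.99, -0.77, 0], "twist": 0, "claw": 0.5},
])

```text
clock: 32.77
ee_pos: [547.4, -231.8, 157.0]
tool_rot: [0.688, 0.725, 0.0, 0.0]
force: [0.6, 0.0, 0.4]
width: 42.8
finger_force: 0.0
```

>>> send_rows([
  {"slide": [0.99, -0.77, 0], "twist": 0, "claw": 0.5},
  {"slide": [0.99, -0.77, 0], "twist": 0, "claw": 0.5},
  {"slide": [0, 0, 0], "twist": 0, "claw": 0.5},
  {"slide": [0, 0, 0], "twist": 0, "claw": 0.5},
])

```text
clock: 33.1
ee_pos: [515.4, -193.8, 157.4]
tool_rot: [0.688, 0.726, 0.0, 0.0]
force: [1.0, -0.5, 0.8]
width: 42.8
finger_force: 0.0
```

```bash
cat > pots.py <<'E'
from h import *
c=calibration("top");p,d=grab_frame("top");X=cloud(c,d);Z=X[...,2]
cv2.imwrite("pics/t_%d.png"%(get_obs()["clock"]*10),p)
o=get_obs();print(o["ee_pos"],o["tool_rot"])
roi=np.zeros(Z.shape,bool);roi[140:255,275:372]=1
for b in blobs((Z>88)&(Z<150)&roi,100):
    q=X[b];q=q[np.argsort(q[:,2])];k=q[-12:];print(np.median(q[:,:2],axis=0),np.ptp(q[:,:2],axis=0),"lid z",np.median(q[:,2]),"knob",np.percentile(q[:,2],97),b.sum())
E
python3 pots.py
```

```text
[ 515.8 -194.6  157.3] [0.7 0.7 0.  0. ]
[ 525.  -112.3] [59.1 46.4] lid z 91.07773305339973 knob 105.2029830997278 136
```

```bash
cat > wh.py <<'E'
from h import *
c=calibration("wrist");p,d=grab_frame("wrist");X=cloud(c,d);Z=X[...,2];cv2.imwrite("pics/wh_%d.png"%(get_obs()["clock"]*10),p)
v=np.arange(384)[:,None];g=cv2.cvtColor(p,cv2.COLOR_BGR2GRAY)
print(get_obs()["ee_pos"])
near=d>180
for lo in(97,105,113):
  for b in blobs((Z>lo)&(Z<135)&near&(v<330),200):
    q=X[b];print("Z>",lo,np.argwhere(b).mean(0)[::-1],b.sum(),(q[:,:2].max(0)+q[:,:2].min(0))/2,np.ptp(q[:,:2],axis=0),np.median(q[:,2]))
for zt in(74,82,90):
  for b in blobs((abs(Z-zt)<4)&(g<70)&near&(v<330),150):
    r=maskrect(c,b,zt);print("handle?",zt,np.array(r[0]),np.array(r[1]),round(r[2],1),b.sum(),np.argwhere(b).mean(0)[::-1])
E
python3 wh.py
```

```text
[ 516.  -195.1  157.2]
Z> 97 [247.5 107.8] 978 [ 513.9 -125. ] [23.7 23.5] 101.80203718858829
Z> 97 [116.1 114.6] 1162 [ 425.9 -133.6] [27.  24.9] 109.62640462843804
Z> 97 [371.9 260.9] 1208 [ 619.9 -237.5] [61.9 27.4] 103.7878914724573
Z> 105 [115.3 114.6] 1096 [ 427.4 -133.7] [24.  23.5] 109.69684136393141
handle? 74 [ 515.8 -197.5] [11.6 59.5] 1.0 875 [244.6 197.5]
handle? 74 [ 758.4 -276. ] [14.7 85.2] 17.1 1014 [504.6 287.4]
handle? 82 [ 426.3 -205.7] [60.5 11.9] 88.6 965 [133.6 204.6]
handle? 90 [ 511.9 -131.8] [54. 67.] 71.7 4048 [241.5 121.3]
handle? 90 [ 603.  -230.5] [35.   8.3] 24.4 200 [347.6 249.2]
```

>>> send_rows([
  {"slide": [-0.1, 0, 1], "twist": 0.1, "claw": 0.5},
  {"slide": [0, 0, 1], "twist": 0, "claw": 0.5},
  {"slide": [0, 0, 1], "twist": 0, "claw": 0.5},
  {"slide": [0, 0, 1], "twist": 0, "claw": 0.5},
  {"slide": [0, 0, 1], "twist": 0, "claw": 0.5},
])

```text
clock: 33.62
ee_pos: [515.9, -197.6, 55.7]
tool_rot: [0.693, 0.721, -0.0, 0.0]
force: [0.1, 0.1, 0.2]
width: 42.7
finger_force: 0.0
```

>>> send_rows([
  {"slide": [0, 0, 0.2], "twist": 0, "claw": 0.4},
  {"slide": [0, 0, 0], "twist": 0, "claw": 0},
  {"slide": [0, 0, 0], "twist": 0, "claw": 0},
  {"slide": [0, 0, 0], "twist": 0, "claw": 0},
  {"slide": [0, 0, 0], "twist": 0, "claw": 0},
])

```text
clock: 34.03
ee_pos: [516.1, -197.0, 53.7]
tool_rot: [0.692, 0.721, 0.0, 0.001]
force: [-0.2, -1.0, -1.1]
width: 11.3
finger_force: 29.7
```

>>> send_rows([
  {"slide": [-0.3, 0.03, 0], "twist": 0, "claw": 0},
  {"slide": [-0.6, 0.03, 0], "twist": 0, "claw": 0},
  {"slide": [-0.6, 0.03, 0], "twist": 0, "claw": 0},
  {"slide": [-0.6, 0.03, 0], "twist": 0, "claw": 0},
  {"slide": [-0.6, 0.03, 0], "twist": 0, "claw": 0},
])

```text
clock: 34.45
ee_pos: [520.9, -252.2, 53.0]
tool_rot: [0.693, 0.721, 0.0, 0.0]
force: [0.1, 3.6, 3.1]
width: 11.2
finger_force: 30.3
```

>>> send_rows([
  {"slide": [-0.6, 0.03, 0], "twist": 0, "claw": 0},
  {"slide": [-0.6, 0.03, 0], "twist": 0, "claw": 0},
  {"slide": [-0.6, 0.03, 0], "twist": 0, "claw": 0},
  {"slide": [-0.6, 0.03, 0], "twist": 0, "claw": 0},
  {"slide": [-0.6, 0.03, 0], "twist": 0, "claw": 0},
])

```text
clock: 34.87
ee_pos: [526.4, -311.5, 52.8]
tool_rot: [0.692, 0.721, 0.0, -0.0]
force: [0.4, 3.9, 5.3]
width: 11.3
finger_force: 30.5
```

>>> send_rows([
  {"slide": [-0.6, 0.03, 0], "twist": 0, "claw": 0},
  {"slide": [-0.6, 0.03, 0], "twist": 0, "claw": 0},
  {"slide": [-0.15, 0.03, 0], "twist": 0, "claw": 0},
  {"slide": [0, 0, 0], "twist": 0, "claw": 0},
  {"slide": [0, 0, 0], "twist": 0, "claw": 0},
])

```text
clock: 35.28
ee_pos: [529.0, -339.3, 53.3]
tool_rot: [0.693, 0.721, -0.001, 0.001]
force: [-1.4, -5.3, 5.8]
width: 11.3
finger_force: 30.8
```

>>> send_rows([
  {"slide": [0, 0, 0], "twist": 0, "claw": 0.5},
  {"slide": [0, 0, 0], "twist": 0, "claw": 0.5},
  {"slide": [0, 0, 0], "twist": 0, "claw": 0.5},
  {"slide": [0, 0, -0.6], "twist": 0, "claw": 0.5},
  {"slide": [0, 0, -1], "twist": 0, "claw": 0.5},
])

```text
clock: 35.7
ee_pos: [528.2, -336.5, 83.9]
tool_rot: [0.692, 0.722, -0.001, -0.002]
force: [0.2, -0.6, 0.4]
width: 42.6
finger_force: 0.0
```

>>> send_rows([
  {"slide": [0, 0, -1], "twist": 0, "claw": 0.5},
  {"slide": [0, 0, -1], "twist": 0, "claw": 0.5},
  {"slide": [0, 0, -1], "twist": 0.58, "claw": 0.5},
  {"slide": [0, 0, -0.6], "twist": 0, "claw": 0.5},
  {"slide": [0.93, -0.745, 0], "twist": 0, "claw": 0.5},
])

```text
clock: 36.12
ee_pos: [516.5, -321.1, 159.9]
tool_rot: [0.714, 0.7, 0.0, 0.003]
force: [0.7, 0.1, 0.1]
width: 43.0
finger_force: 0.0
```

>>> send_rows([
  {"slide": [0.93, -0.745, 0], "twist": 0, "claw": 0.5},
  {"slide": [0.93, -0.745, 0], "twist": 0, "claw": 0.5},
  {"slide": [0.93, -0.745, 0], "twist": 0, "claw": 0.5},
  {"slide": [0.93, -0.745, 0], "twist": 0, "claw": 0.5},
  {"slide": [0.93, -0.745, 0], "twist": 0, "claw": 0.5},
])

```text
clock: 36.53
ee_pos: [441.1, -222.9, 156.9]
tool_rot: [0.713, 0.701, 0.0, -0.0]
force: [0.2, 0.3, 1.0]
width: 42.8
finger_force: 0.0
```

>>> send_rows([
  {"slide": [0.93, -0.745, 0], "twist": 0, "claw": 0.5},
  {"slide": [0, 0, 0], "twist": 0, "claw": 0.5},
  {"slide": [0, 0, 0], "twist": 0, "claw": 0.5},
])

```text
clock: 36.78
ee_pos: [427.3, -204.1, 157.2]
tool_rot: [0.713, 0.701, 0.0, 0.0]
force: [1.2, -0.0, -0.3]
width: 42.8
finger_force: 0.0
```

```bash
python3 wh.py
```

```text
[ 427.8 -204.9  157.2]
Z> 97 [243.  109.2] 899 [ 427.2 -134.7] [24.5 23. ] 109.77756478204442
Z> 97 [478.4 268.6] 5067 [ 610.6 -259.4] [60.  71.4] 104.06200763881854
Z> 105 [242.9 109.2] 892 [ 427.1 -134.2] [23.4 21.9] 109.78314634562122
Z> 105 [496.8 277.7] 893 [ 616.8 -264. ] [26.8 33. ] 117.37722750174595
Z> 113 [498.8 279.3] 724 [ 613.4 -259.3] [19.9 23.3] 117.67349867028682
handle? 74 [ 589.  -253.1] [53.6 19.1] 75.3 390 [430.3 241.8]
handle? 74 [ 503.8 -242.5] [32.   7.4] 41.8 157 [333.5 236.4]
handle? 82 [ 424.2 -206.2] [59.1 11.5] 89.0 931 [241.6 200. ]
handle? 82 [ 589.7 -251.9] [53.7 18.8] 72.6 431 [437.3 244.9]
handle? 90 [ 594.4 -247.9] [61.8 24.8] 61.7 549 [448.6 245.2]
handle? 90 [ 526.3 -248.7] [38.1 67.8] 82.8 2261 [366.1 251.2]
handle? 90 [ 622.9 -313.8] [12.8 23.9] 11.4 222 [470.6 316. ]
```

>>> send_rows([
  {"slide": [-0.05, -0.1, 1], "twist": 0, "claw": 0.5},
  {"slide": [0, 0, 1], "twist": 0, "claw": 0.5},
  {"slide": [0, 0, 1], "twist": 0, "claw": 0.5},
  {"slide": [0, 0, 1], "twist": 0, "claw": 0.5},
  {"slide": [0, 0, 0.8], "twist": 0, "claw": 0.5},
])

```text
clock: 37.25
ee_pos: [425.5, -206.7, 59.4]
tool_rot: [0.714, 0.7, -0.0, -0.0]
force: [0.2, 0.4, -1.2]
width: 42.7
finger_force: 0.0
```

>>> send_rows([
  {"slide": [0, 0, 0], "twist": 0, "claw": 0.4},
  {"slide": [0, 0, 0], "twist": 0, "claw": 0},
  {"slide": [0, 0, 0], "twist": 0, "claw": 0},
  {"slide": [0, 0, 0], "twist": 0, "claw": 0},
  {"slide": [0, 0, 0], "twist": 0, "claw": 0},
])

```text
clock: 37.67
ee_pos: [426.1, -206.4, 61.6]
tool_rot: [0.714, 0.7, 0.0, 0.001]
force: [0.9, -1.9, -0.1]
width: 11.5
finger_force: 32.6
```

>>> send_rows([
  {"slide": [-0.3, 0.05, 0], "twist": 0, "claw": 0},
  {"slide": [-0.6, 0.05, 0], "twist": 0, "claw": 0},
  {"slide": [-0.6, 0.05, 0], "twist": 0, "claw": 0},
  {"slide": [-0.6, 0.05, 0], "twist": 0, "claw": 0},
  {"slide": [-0.6, 0.05, 0], "twist": 0, "claw": 0},
])

```text
clock: 38.08
ee_pos: [429.5, -261.1, 61.0]
tool_rot: [0.714, 0.7, 0.0, 0.0]
force: [0.5, 4.5, 4.6]
width: 11.0
finger_force: 33.3
```

>>> send_rows([
  {"slide": [-0.6, 0.06, 0], "twist": 0, "claw": 0},
  {"slide": [-0.6, 0.06, 0], "twist": 0, "claw": 0},
  {"slide": [-0.6, 0.06, 0], "twist": 0, "claw": 0},
  {"slide": [-0.6, 0.06, 0], "twist": 0, "claw": 0},
  {"slide": [-0.6, 0.06, 0], "twist": 0, "claw": 0},
])

```text
clock: 38.5
ee_pos: [434.1, -321.4, 60.7]
tool_rot: [0.714, 0.7, 0.0, -0.0]
force: [0.3, 5.5, 6.2]
width: 11.4
finger_force: 33.3
```

>>> send_rows([
  {"slide": [-0.6, 0.06, 0], "twist": 0, "claw": 0},
  {"slide": [-0.6, 0.06, 0], "twist": 0, "claw": 0},
  {"slide": [-0.05, 0, 0], "twist": 0, "claw": 0},
  {"slide": [0, 0, 0], "twist": 0, "claw": 0},
  {"slide": [0, 0, 0], "twist": 0, "claw": 0},
])

```text
clock: 38.92
ee_pos: [436.0, -347.8, 61.4]
tool_rot: [0.715, 0.699, -0.001, 0.002]
force: [-0.9, -6.2, 8.9]
width: 11.7
finger_force: 33.8
```

>>> send_rows([
  {"slide": [0, 0, 0], "twist": 0, "claw": 0.5},
  {"slide": [0, 0, 0], "twist": 0, "claw": 0.5},
  {"slide": [0, 0, 0], "twist": 0, "claw": 0.5},
  {"slide": [0, 0, -0.6], "twist": 0, "claw": 0.5},
  {"slide": [0, 0, -1], "twist": 0, "claw": 0.5},
])

```text
clock: 39.33
ee_pos: [435.1, -344.6, 92.1]
tool_rot: [0.714, 0.7, -0.001, -0.001]
force: [0.4, 0.5, 0.1]
width: 42.6
finger_force: 0.0
```

>>> send_rows([
  {"slide": [0, 0, -1], "twist": 0, "claw": 1},
  {"slide": [0, 0, -1], "twist": 0, "claw": 1},
  {"slide": [0, 0, -1], "twist": 0, "claw": 1},
  {"slide": [0, 0, -1], "twist": 0, "claw": 1},
  {"slide": [0, 0, -1], "twist": 0, "claw": 1},
])

```text
clock: 39.75
ee_pos: [435.8, -345.2, 194.6]
tool_rot: [0.714, 0.7, -0.0, 0.0]
force: [-0.5, 0.2, -0.4]
width: 85.2
finger_force: 0.0
```

>>> send_rows([
  {"slide": [0.37, 0.9, -1], "twist": 0, "claw": 1},
  {"slide": [0.37, 0.9, -1], "twist": 0, "claw": 1},
  {"slide": [0.37, 0.9, -1], "twist": 0, "claw": 1},
  {"slide": [0.37, 0.9, -1], "twist": 0, "claw": 1},
  {"slide": [0.37, 0.9, -1], "twist": 0, "claw": 1},
])

```text
clock: 40.17
ee_pos: [527.2, -309.4, 294.7]
tool_rot: [0.714, 0.7, -0.0, 0.0]
force: [-0.1, -1.0, 0.1]
width: 85.1
finger_force: 0.0
```

>>> send_rows([
  {"slide": [0, 0, -1], "twist": 0, "claw": 1},
  {"slide": [0, 0, 0], "twist": 0, "claw": 1},
  {"slide": [0, 0, 0], "twist": 0, "claw": 1},
])

```text
clock: 40.42
ee_pos: [526.8, -310.2, 314.1]
tool_rot: [0.714, 0.7, 0.0, 0.001]
force: [0.0, 0.1, -0.2]
width: 85.3
finger_force: 0.0
```

```bash
python3 wh.py | head -20; ls pics/wh*; python3 pots.py
```

```text
[ 526.3 -310.   313. ]
Z> 97 [316.9 123.7] 2712 [ 616.5 -259.5] [70.4 70.2] 104.05462511488463
Z> 97 [242.2 131.5] 285 [ 524.8 -266.4] [22.3 23. ] 101.88913660587428
Z> 97 [169.9 140. ] 322 [ 434.3 -275.2] [27.9 25.2] 109.60007301375589
Z> 105 [319.4 124.8] 352 [ 617.4 -260.3] [25.3 26.1] 117.65767113081549
Z> 105 [169.8 140. ] 299 [ 436.8 -274.3] [23.  21.9] 109.65623266616528
Z> 113 [319.7 124.8] 332 [ 616.3 -259.7] [23.  23.1] 117.70526976342019
handle? 74 [ 827.8 -297.6] [120.2 168. ] 22.0 7476 [460.9 144. ]
handle? 74 [ 527.7 -339.1] [11.7 58. ] 2.0 336 [245.2 183.4]
handle? 82 [ 435.6 -346.7] [60. 12.] 88.8 361 [178.4 191.2]
handle? 90 [ 525.4 -268.4] [62.5 65.2] 88.9 1676 [241.6 132.9]
handle? 90 [ 628.  -331.5] [12.1 59.4] 9.9 377 [320.6 178.9]
pics/wh_332.png
pics/wh_368.png
pics/wh_404.png
[ 526.1 -310.   312.5] [ 0.7  0.7 -0.  -0. ]
[ 617.2 -257.7] [70.3 68.9] lid z 105.21149362456272 knob 120.31830079694929 420
[ 533.9 -255.5] [62.5 56. ] lid z 91.41344193129821 knob 105.22555644208906 153
```

All three pots are within 3 mm of their rings with lids home. One last look at the board before handing in.

```bash
python3 - <<'E'
from h import *
p,d=grab_frame("top");c=calibration("top");X=cloud(c,d);Z=X[...,2]
cv2.imwrite("pics/fin.png",cv2.resize(p[100:260,120:400],(784,448),interpolation=cv2.INTER_CUBIC))
m=(X[...,0]>540)&(X[...,0]<660)&(X[...,1]>130)&(X[...,1]<330)
for lo in(95,120,145,168):
    q=X[m&(Z>lo)&(Z<lo+25)];print(lo,len(q),q.mean(0) if len(q) else "")
p,d=grab_frame("side");cv2.imwrite("pics/fins.png",cv2.resize(p[130:230,170:340],(680,400),interpolation=cv2.INTER_CUBIC))
E
```

```text
95 5 [600.6 198.1 105.7]
120 8 [599.6 196.5 131.8]
145 9 [600.4 195.7 155.5]
168 25 [603.1 198.9 181.3]
```

View pics/fin.png

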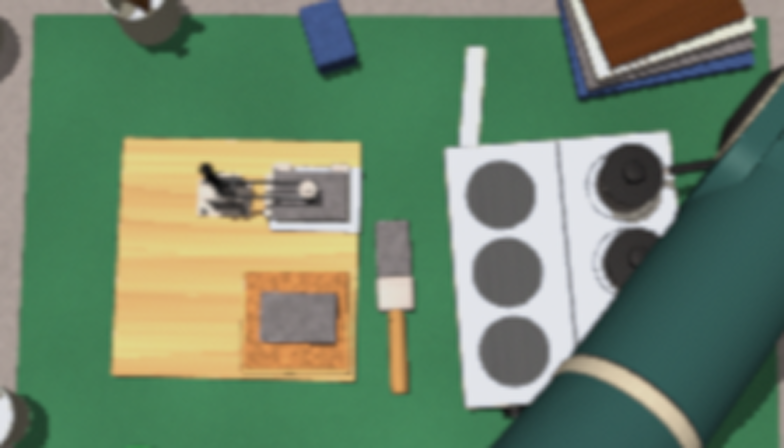

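View pics/fins.png

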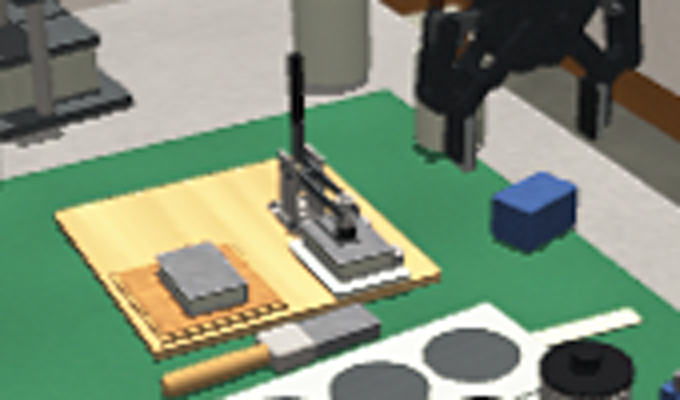

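Handle is upright at the top-view crop's (208,170), its arm down on book2 at (310,192). Book1 is on the cork at (298,318), and nothing else looks out of place. Handing in.

```bash
python3 -c "
from workcell import *
print(job_done())"
```

```text
the job is handed in; nothing more can be done
None
```

I handed the job in after about 41 s of robot time: all three lids are pressed home and the pots stand within about 3 mm of their ring centres. The finished book lies flat on the drying board, and the waiting book is square against both fences under the closed clamp. The hand-in returned no verdict, so this rests on my own camera and force readings.

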